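# Lock the stop tube and wind the jar shuttle in

## Robot

A 6-joint arm with a two-finger parallel gripper is mounted at the origin on the work surface. World frame = base frame: x ahead of the robot, y to its left, z up, the work surface at z = 0. Lengths are in m, angles in rad, forces in N, time in s.
With the tool pointing down it reaches from about 0.35 to 0.95 m from the base axis. Payload 17.4 kg.
Tool frame: the origin (TCP) lies on the centre line of the jaws, within the pads' length; the fingertips stand 19 mm ahead of it and the grasp point (between the pads) is the TCP; z points along the fingers, y is the line along which they close (so a half turn about z gives the same grasp; the last joint's range is limited). The gripper opens to 93 mm and grips with 3 to 60 N. Pads are 15 mm wide; open, the fingers measure 128 mm over their backs; the gripper's body (75 mm by 188 mm) begins 65 mm behind the grasp point.
Start: joints at [1.188, 0.116, 1.442, -0, 1.584, -0.038], TCP at [0.228, 0.635, 0.238] pointing down, gripper open.
Joint ranges: [-2.83, 2.83], [-0.83, 2.19], [0.07, 2.5], [-1.14, 4.28], [0.01, 3], [-2.97, 2.97]. Speed limits (rad/s): [1.89, 1.89, 2.22, 3.14, 3.14, 3.14].

## Interface

Orientations are given as a unit quaternion [w, x, y, z].
In Python, from rig import bot, optics, workorder, finder gives the robot as it stands.
- The arm moves only by the tool move_arm, never from a script. Its argument "series" is a list of rows, each an object of numbers: "dx", "dy", "dz": the shift along the tool's x, y, z in m; "rx", "ry", "rz": the turn, a rotation vector about the tool's x, y, z in rad. A call has 1 to 5 rows; each row is the pose to reach, as a shift and turn from the pose commanded when the call began, along the tool's axes at that moment; what a row does not reach only later rows make up. A row lasts 1/8 s, in which the tool goes at most 62.5 mm and 10.7 degrees, less where a joint would pass 70% of its speed; a pose out of reach is approached as far as the arm can. A call with a gripper value outside its range is refused whole. "hand" is the finger opening in m, from 0 to 0.093, set as the call begins (left out, the last holds). The fingers move at their own pace and stop on an object; the grip force is fixed at half the most. Time passes only in rows, so rows that repeat a pose let the fingers close. It gives the time, the measured TCP pose, the force, the opening and the grip force at its end, in the units of the state.
- bot.read_state(): the state, without advancing time (a new reading comes with each control period).
- optics.snapshot(name): name is "scene" or "side" or "wrist"; returns a dict with "img" (480x640x3 uint8, blue, green, red), "z_map" (480x640 float32, m along the optical axis (not along the pixel's ray), 0 where there is no reading), "mtx" (3x3 intrinsics, pixels), "R" (3x3) and "t" (3): a world point X has camera coordinates R X + t. Camera axes: x right, y down, z forward; pixel columns grow to the right and rows downward; lengths in m; the calibration is good to about 2 mm. The wrist camera is an equidistant fisheye: a pixel r from the principal point sees the ray r / f radians off the axis. A picture is of the moment at which its call begins.
- workorder.finish_job(): hands the job in; it is judged then, once.
Trained networks look in the newest picture that a camera, given by its name, has taken for a name from the list of things; names that differ only in an ending like _2 or _b are one class to them, and where a whole thing is asked for, a point or a joint stands for the part that bears it (a point fixed in the world has none). Each returns a list of dicts, best first, with "p" (0 to 1); they miss things now and then, are a little off and sometimes report something else, mostly with a low value. They report only what shows in the picture. A call takes as long as a camera call. They do not tell look-alikes from the thing itself.
- finder.spot_in(camera, label): "xyz" ([x, y, z] in m, in the coordinates of the camera as it stood for that picture, good to about 4 mm: the middle of the surface that is visible of it).
- finder.pinpoint(camera, label): "xyz" ([x, y, z] in m, in the coordinates of the camera as it stood for that picture, good to about 4 mm: a listed point, or the origin of a listed thing).
The state is a dict: "time_s": time; "q": joint angles; "qvel": joint speeds; "joint_efforts": joint torques, N m; "ee_pos": TCP position; "eef_rot": TCP orientation; "force": force on the tool from outside, world axes, zero at the start; "wrist_torque": the same for the moment, N m; "width": finger opening in m; "grip_force": force on a finger pad.
Only numpy, scipy, OpenCV 4.12 (cv2) and the standard library are available. Lean on these libraries where they do the work, as an engineer would, in place of code of your own. Each camera call takes 0.05 s, during which the arm holds its last target. There are 200 camera calls.

## Task

Change the batch on the jar shuttle: stand the finished jars (green lids) from the carriage on the green pad and every new jar (white lids) from the blue mat in a nest of its own on the carriage, all upright. Push the square stop tube, flared end down, over the stop post so that its mouth presses the spring button flush, and on down until the button pops out through the tube's hole. Only when the jars are all in place and the tube is locked, wind the handwheel clockwise by its crank handle until the carriage's red fork touches the tube; leave the pliers, blue carton and white bottle where they are.

Things in the scene. Friction and masses are not known exactly. Their poses are not given: they have to be found in the camera images.
- tube_center (a point): Stop tube, loose: square aluminium tube 40 x 40 mm outside, 30 x 30 inside, 100 mm long, 0.19 kg, upright on its flared end (lowest 10 mm widen to about 52 mm, 46 inside). This point: its centre, 50 mm above the flared end. z up the tube; x out of the side with the button hole, square to the sides. A red stripe runs up that side from the hole to the top and over the rim.
- tube_hole (a point): Centre of the 15 mm hole in the tube, on the outer face of its x side, 34 mm above the flared end (same axes as the tube).
- post_foot (a point): Middle of the foot of the stop post: fixed upright 27.6 mm square steel bar, 58 mm tall, on the shuttle's 16 mm thick base plate (yellow square round its foot). The tube fits over it with 1.2 mm to spare on each side; fully down, its flared end stands at this point's height. Axes are the shuttle's: z up, y along the carriage's way to the post, x out of the post's button side.
- button_nose (a point): Where the brass spring button's nose is when out: 10 mm proud of the post's x side, 34 mm above its foot (fixed point, shuttle's axes). Button 12 mm thick, round nose; 3.8 mm out of the hole when locked. The tube's flared mouth presses it flush as the tube is pushed down (some 5 to 12 N); it comes out again only through the hole, so the hole must face it.
- button (a joint): How far the spring button is pressed in (m): 0 fully out, 0.007 to 0.010 when pressed flush by the tube's wall, 0.011 at most. Spring 2.4 N at 0, rising 0.3 N per mm.
- carriage (a joint): Travel of the carriage along the rail (m) towards the post: 0 at the loading end, 0.19 at most; starts at 0, stays where left. At about 0.140 (0.139 to 0.141 with the tube's play) the two prongs (31 mm apart) of the red fork on its front touch the near face of the locked tube. Without the tube the fork straddles the bare post and passes.
- wheel (a joint): Angle of the handwheel (rad), growing clockwise seen from above; the carriage moves 6.4 mm per rad (40 mm per turn).
- wheel_axis (a point): Centre of the handwheel (black rim, 122 mm across, lying level, vertical axis) on a white gearbox (50 mm tall) beside the rail; the wheel's rim is 12 mm thick about this height.
- crank (a point): Middle of the red crank handle: upright cylinder 20 mm across, 46 mm tall, spinning freely on its pin, standing on the wheel 45 mm from its axis; its lower end is 8 mm above the middle of the wheel, this point 31 mm above it. About 2 N at the handle turns the wheel.
- nest0 (a point): Middle of the floor of nest 0 of the grey carriage (0 farthest from the stop post, 4 nearest; 56 mm apart along the shuttle's y). Each nest is a square pocket 46 mm wide with an 8 mm high rim; fingers must stay above the rim. The carriage rides along the middle of a base plate 100 mm wide and 16 mm thick. Axes are the shuttle's.
- nest1 (a point): Middle of the floor of nest 1 of the grey carriage (0 farthest from the stop post, 4 nearest; 56 mm apart along the shuttle's y). Each nest is a square pocket 46 mm wide with an 8 mm high rim; fingers must stay above the rim. The carriage rides along the middle of a base plate 100 mm wide and 16 mm thick. Axes are the shuttle's.
- nest2 (a point): Middle of the floor of nest 2 of the grey carriage (0 farthest from the stop post, 4 nearest; 56 mm apart along the shuttle's y). Each nest is a square pocket 46 mm wide with an 8 mm high rim; fingers must stay above the rim. The carriage rides along the middle of a base plate 100 mm wide and 16 mm thick. Axes are the shuttle's.
- nest3 (a point): Middle of the floor of nest 3 of the grey carriage (0 farthest from the stop post, 4 nearest; 56 mm apart along the shuttle's y). Each nest is a square pocket 46 mm wide with an 8 mm high rim; fingers must stay above the rim. The carriage rides along the middle of a base plate 100 mm wide and 16 mm thick. Axes are the shuttle's.
- nest4 (a point): Middle of the floor of nest 4 of the grey carriage (0 farthest from the stop post, 4 nearest; 56 mm apart along the shuttle's y). Each nest is a square pocket 46 mm wide with an 8 mm high rim; fingers must stay above the rim. The carriage rides along the middle of a base plate 100 mm wide and 16 mm thick. Axes are the shuttle's.
- jar0_center (a point): New sample jar 0, loose (may be absent): amber glass with a white lid and paper band, 42 mm across, 46 mm tall, about 85 g, upright on the blue mat at the start. This point is its centre, 23 mm above its base; z along the jar, upward.
- jar1_center (a point): New sample jar 1, loose (may be absent): amber glass with a white lid and paper band, 42 mm across, 46 mm tall, about 85 g, upright on the blue mat at the start. This point is its centre, 23 mm above its base; z along the jar, upward.
- jar2_center (a point): New sample jar 2, loose (may be absent): amber glass with a white lid and paper band, 42 mm across, 46 mm tall, about 85 g, upright on the blue mat at the start. This point is its centre, 23 mm above its base; z along the jar, upward.
- jar3_center (a point): New sample jar 3, loose (may be absent): amber glass with a white lid and paper band, 42 mm across, 46 mm tall, about 85 g, upright on the blue mat at the start. This point is its centre, 23 mm above its base; z along the jar, upward.
- done0_center (a point): Finished jar 0, loose (may be absent): like the new jars but with a green lid, standing in one of the carriage's nests at the start. This point is its centre, 23 mm above its base; z along the jar, upward.
- done1_center (a point): Finished jar 1, loose (may be absent): like the new jars but with a green lid, standing in one of the carriage's nests at the start. This point is its centre, 23 mm above its base; z along the jar, upward.
- pad_middle (a point): Middle of the flat green pad on the bench, 140 x 100 mm (x by y of this point's axes), no thickness to speak of. A finished jar counts as on it when its centre is within the pad's edges.
- pliers: Bystander: pliers with red handles lying on the bench, about 150 mm long, 12 mm thick; origin at the middle underneath, x along them.
- carton: Bystander: blue carton 70 x 110 x 45 mm; origin at the middle of its underside.
- wash: Bystander: white plastic bottle 60 mm across and 75 mm tall with a blue cap; origin at the middle of its underside.
Things that resemble listed ones, but are neither listed nor needed, are in the scene too. Leave any pink or yellow look-alike of the part that bears jar1_center alone. What is shaped like the part that bears jar0_center but brown is not meant.

How it is judged:
On the way, in this order (a step that is already met when the one before it is completed fails the run):
1. the finished jars stand on the green pad, the new jars in nests and the stop tube is locked, with the carriage still clear of it (distance between tube_hole and button_nose below 0.007 m and value of joint button below 0.002 m and angle between tube_center's own z axis and vertical below 0.08 rad and z of tube_center in the frame of post_foot below 0.053 m and x of jar0_center in the frame of nest0 between -0.006 and 0.006 m and y of jar0_center in the frame of nest0 between -0.006 and 0.23 m and z of jar0_center in the frame of nest0 between 0.019 and 0.027 m and angle between each of jar0_center, jar1_center, jar2_center, jar3_center, done0_center, done1_center's own z axis and vertical below 0.12 rad and x of jar1_center in the frame of nest0 between -0.006 and 0.006 m and y of jar1_center in the frame of nest0 between -0.006 and 0.23 m and z of jar1_center in the frame of nest0 between 0.019 and 0.027 m and x of jar2_center in the frame of nest0 between -0.006 and 0.006 m and y of jar2_center in the frame of nest0 between -0.006 and 0.23 m and z of jar2_center in the frame of nest0 between 0.019 and 0.027 m and x of jar3_center in the frame of nest0 between -0.006 and 0.006 m and y of jar3_center in the frame of nest0 between -0.006 and 0.23 m and z of jar3_center in the frame of nest0 between 0.019 and 0.027 m and x of done0_center in the frame of pad_middle between -0.07 and 0.07 m and y of done0_center in the frame of pad_middle between -0.05 and 0.05 m and z of done0_center in the frame of pad_middle between 0.019 and 0.027 m and x of done1_center in the frame of pad_middle between -0.07 and 0.07 m and y of done1_center in the frame of pad_middle between -0.05 and 0.05 m and z of done1_center in the frame of pad_middle between 0.019 and 0.027 m and value of joint carriage below 0.12 m), for 0.3 s.
2. the carriage has been wound in until its fork touches the stop tube (value of joint carriage above 0.1375 m), for 0.2 s.
At the end, for the whole second after the job is handed in: Tube down on the post (3 mm), hole at the button (7 mm), button out (2 mm); new jars upright in nests (6 mm off the middle line, height 4 mm, tilt 0.12 rad); finished jars upright, centres over the green pad; fork against the tube (carriage 0.140 m, -2.5 to +4 mm) (distance between tube_hole and button_nose below 0.007 m and value of joint button below 0.002 m and angle between tube_center's own z axis and vertical below 0.08 rad and z of tube_center in the frame of post_foot below 0.053 m and x of jar0_center in the frame of nest0 between -0.006 and 0.006 m and y of jar0_center in the frame of nest0 between -0.006 and 0.23 m and z of jar0_center in the frame of nest0 between 0.019 and 0.027 m and angle between each of jar0_center, jar1_center, jar2_center, jar3_center, done0_center, done1_center's own z axis and vertical below 0.12 rad and x of jar1_center in the frame of nest0 between -0.006 and 0.006 m and y of jar1_center in the frame of nest0 between -0.006 and 0.23 m and z of jar1_center in the frame of nest0 between 0.019 and 0.027 m and x of jar2_center in the frame of nest0 between -0.006 and 0.006 m and y of jar2_center in the frame of nest0 between -0.006 and 0.23 m and z of jar2_center in the frame of nest0 between 0.019 and 0.027 m and x of jar3_center in the frame of nest0 between -0.006 and 0.006 m and y of jar3_center in the frame of nest0 between -0.006 and 0.23 m and z of jar3_center in the frame of nest0 between 0.019 and 0.027 m and x of done0_center in the frame of pad_middle between -0.07 and 0.07 m and y of done0_center in the frame of pad_middle between -0.05 and 0.05 m and z of done0_center in the frame of pad_middle between 0.019 and 0.027 m and x of done1_center in the frame of pad_middle between -0.07 and 0.07 m and y of done1_center in the frame of pad_middle between -0.05 and 0.05 m and z of done1_center in the frame of pad_middle between 0.019 and 0.027 m and value of joint carriage between 0.1375 and 0.144 m); the robot touches nothing.
It fails at once if the pliers is pushed more than 30 mm aside (distance of pliers from where it was at the start of the episode above 0.03 m).
It fails at once if the blue carton is pushed more than 30 mm aside (distance of carton from where it was at the start of the episode above 0.03 m).
It fails at once if the white bottle is pushed more than 30 mm aside (distance of wash from where it was at the start of the episode above 0.03 m).
Of jar0, jar1, jar2, jar3 only 2 to 4 are there at a start; the rules pass over those that are not, and their reading is None.
Of done0, done1 only 1 to 2 are there at a start; the rules pass over those that are not, and their reading is None.
At some moment in a run one of jar0, jar1, jar2, jar3, done0, done1, tube may be knocked a few centimetres aside while the robot is not near it.
Once in a run the grip may slacken for a moment while it holds something.
It also fails if it takes over 210 s, if anything falls off the work surface, if the arm or the gripper's body presses on something with over 40 N, if the wrist force passes 120 N, or if a joint passes its speed limit or range.

## Working session

There is one attempt and no reset: what is moved stays moved. The work goes in short steps, Python scripts to look and compute and a tool call to move; the robot and the scene stay as the last step left them, time stands still between calls to the robot, and variables do not carry over. Pictures are saved under pics/ and viewed, at most 14 in all, crops included, and the job is handed in when it is done.

Besides the shell and the picture viewer there is one more tool, called after ">>>" as name(argument=value, ...), one argument or row to a line, values as JSON. move_arm: Moves the arm, as the interface text tells. Its arguments: {"type":"object","properties":{"series":{"type":"array"},"hand":{"type":"number"}},"required":["series"]}

```bash
mkdir -p pics; cat > h.py <<'E'
import numpy as np, cv2
from rig import bot, optics, workorder, finder
from scipy.spatial.transform import Rotation as Ro
def snap(n,save=None):
    s=optics.snapshot(n)
    if save: cv2.imwrite('pics/'+save,s['img'])
    return s
def toW(s,p): return np.array(s['R']).T@(np.array(p)-np.array(s['t']))
def px2w(s,u,v,z=None):
    K=np.array(s['mtx']); 
    if z is None: 
        d=s['z_map'][int(v),int(u)]
        return toW(s,[(u-K[0,2])/K[0,0]*d,(v-K[1,2])/K[1,1]*d,d])
    c=toW(s,[0,0,0]); r=toW(s,[(u-K[0,2])/K[0,0],(v-K[1,2])/K[1,1],1])-c
    return c+r*(z-c[2])/r[2]
def w2px(s,X):
    c=np.array(s['R'])@np.array(X)+np.array(s['t']); p=np.array(s['mtx'])@c; return p[:2]/p[2]
def find(cam,s,label,f='pinpoint',pmin=0.2):
    return [(round(d['p'],2),np.round(toW(s,d['xyz']),4).tolist()) for d in getattr(finder,f)(cam,label) if d['p']>pmin]
def tool(X=None,yaw=None):
    """shift in tool axes from the present pose to world X"""
    st=bot.read_state(); q=st['eef_rot']; R=Ro.from_quat([q[1],q[2],q[3],q[0]]).as_matrix()
    return np.round(R.T@(np.array(X)-st['ee_pos']),4)
E
python3 - <<'E'
from h import *
st=bot.read_state(); print(st)
for c in ('scene','side'):
    s=snap(c,c+'0.png'); print(c,np.round(s['mtx'],1).tolist(),np.round(toW(s,[0,0,0]),3),np.round(s['R'],2).tolist())
    if c=='scene':
        for l in ['tube_center','tube_hole','post_foot','button_nose','wheel_axis','crank','nest0','nest4','jar0_center','done0_center','pad_middle','pliers','carton','wash']: print(l,find(c,s,l))
E
```

```text
{'time_s': 0.0, 'q': array([ 1.18817691e+00,  1.16484682e-01,  1.44225665e+00,  1.80519911e-05,
        1.58397748e+00, -3.78217931e-02]), 'qvel': array([ 1.98500089e-03,  3.31681722e-05, -1.43942247e-03,  1.54660006e-03,
       -7.54482979e-04, -6.58934085e-04]), 'joint_efforts': array([-1.99221555e-03, -7.21270108e+01, -6.22592354e+01,  7.79093569e-02,
        2.39904912e-02, -9.22877553e-05]), 'ee_pos': array([0.2281067 , 0.63510454, 0.23691139]), 'eef_rot': array([-1.26327034e-04,  1.71545951e-01,  9.85175959e-01, -5.48797402e-04]), 'force': array([0.32146014, 0.55961273, 0.67142179]), 'wrist_torque': array([ 0.01805099,  0.03580484, -0.04823468]), 'grip_force': 0.0, 'width': 0.0931510536052166}
scene [[500.4, 0.0, 311.5], [0.0, 500.4, 238.1], [0.0, 0.0, 1.0]] [1.135 0.119 0.784] [[-0.19, 0.98, 0.0], [0.75, 0.15, -0.64], [-0.63, -0.12, -0.77]]
tube_center [(0.81, [0.4607, 0.234, 0.0485]), (0.74, [0.5314, 0.0464, 0.0995])]
tube_hole [(0.97, [0.4766, 0.2422, 0.0321]), (0.72, [0.4573, -0.1959, 0.0245])]
post_foot [(0.93, [0.6214, 0.1828, 0.0159]), (0.35, [0.6032, -0.2732, 0.0286])]

[... 386 characters left out ...]
st4 [(0.91, [0.6062, -0.1642, 0.0285]), (0.73, [0.6036, -0.2716, 0.0264]), (0.66, [0.6023, -0.2207, 0.0247]), (0.62, [0.6057, -0.1071, 0.0285]), (0.61, [0.6061, -0.051, 0.0271])]
jar0_center [(0.8, [0.3363, -0.2752, 0.0193]), (0.62, [0.4379, -0.2757, 0.0195])]
done0_center [(0.9, [0.6004, -0.2216, 0.0477])]
pad_middle [(0.67, [0.5814, 0.3713, -0.0003])]
pliers [(0.87, [0.729, -0.2698, 0.0036]), (0.34, [0.7544, 0.0287, 0.0034])]
carton [(0.6, [0.756, 0.0303, 0.0052]), (0.51, [0.7386, 0.2348, -0.0002])]
wash [(0.69, [0.7409, 0.2373, -0.0011])]
side [[559.2, 0.0, 318.6], [0.0, 559.2, 238.9], [0.0, 0.0, 1.0]] [ 0.106 -0.968  0.837] [[0.92, -0.4, 0.02], [-0.22, -0.53, -0.82], [0.34, 0.75, -0.57]]
```

View pics/scene0.png

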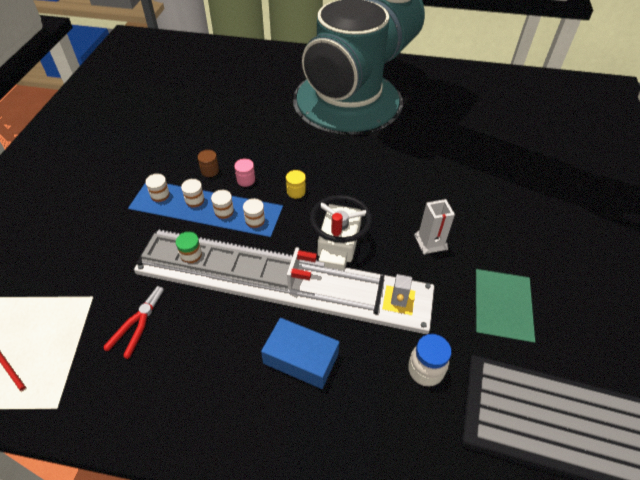

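View pics/side0.png

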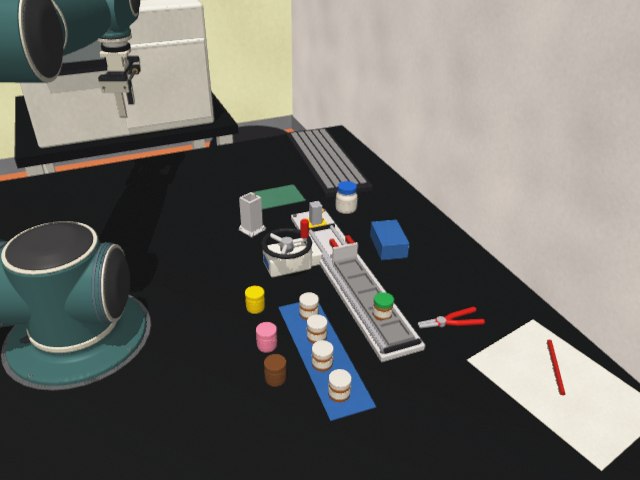

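The scene picture shows:
- **New jars:** four with white lids on the mat, at (157,187), (193,192), (222,204) and (254,212).
- **Look-alikes to leave:** brown (208,162), pink (245,172) and yellow (296,184).
- **Finished jar:** one with a green lid in a nest, at (188,247).
- **Tube:** (434,226), with its striped side facing the camera and slightly right.
- **Post:** (401,290), with the button toward the camera.
- **Crank:** (337,224).
- **Pad:** (505,304).

The pink, yellow and brown jars are the only things I could mistake for the white-lidded ones.

```bash
python3 - <<'E'
from h import *
s=snap('scene'); K=np.array(s['mtx']); d=s['z_map']; v,u=np.mgrid[:480,:640]
P=np.stack([(u-K[0,2])/K[0,0]*d,(v-K[1,2])/K[1,1]*d,d],-1); W=(P-np.array(s['t']))@np.array(s['R'])
img=s['img']; hsv=cv2.cvtColor(img,cv2.COLOR_BGR2HSV); H,S,V=[hsv[...,i].astype(int) for i in range(3)]
ok=(d>0)
def blobs(m,name,mn=40):
    n,l,st,c=cv2.connectedComponentsWithStats(m.astype(np.uint8))
    for i in range(1,n):
        if st[i,4]<mn: continue
        q=W[l==i]; (cx,cy),(w,h),a=cv2.minAreaRect(q[:,:2].astype(np.float32)); (ex,ey),r=cv2.minEnclosingCircle(q[:,:2].astype(np.float32))
        print(name,c[i].round(),st[i,4],'rect',np.round([cx,cy,w,h],4),round(a,1),'circ',np.round([ex,ey,r],4),'z',np.round(np.percentile(q[:,2],[5,50,95]),4),'med',np.round(np.median(q[:,:2],0),4))
z=W[...,2]
blobs(ok&(z>0.042)&(z<0.052)&(S<70)&(V>120)&(u<290)&(v<230),'white')
blobs(ok&(H>45)&(H<85)&(S>100)&(V>60)&(v<262)&(z>0.062),'glid')
blobs(ok&(H>45)&(H<85)&(S>60)&(z<0.02)&(z>-.01)&(v>262),'pad')
blobs(ok&(z>0.012)&(z<0.020)&(S<60)&(V>120)&(v>225)&(u<440)&(u>120),'plate',300)
blobs(ok&((H<8)|(H>172))&(S>150)&(V>100)&(z>0.06)&(v>205)&(v<240)&(u<360),'crank',10)
blobs(ok&(z>0.092)&(z<0.106)&(u>410)&(u<460)&(v<260),'tubetop',20)
blobs(ok&(H>20)&(H<32)&(S>150)&(u>370)&(u<430)&(v>260),'yellow',20)
blobs(ok&(z>0.068)&(z<0.078)&(u>385)&(u<420)&(v>260)&(v<300),'posttop',10)
blobs(ok&(z>0.055)&(z<0.085)&(V<60)&(u>305)&(u<375)&(v>190)&(v<250),'rim',20)
big=cv2.resize(img[140:320,120:460],None,fx=2.3,fy=2.3,interpolation=cv2.INTER_CUBIC); cv2.imwrite('pics/crop1.png',big)
E
```

```text
white [155. 181.] 213 rect [ 0.4377 -0.3533  0.042   0.0399] 30.6 circ [ 0.4372 -0.3528  0.0224] z [0.0425 0.0449 0.0471] med [ 0.4387 -0.3534]
white [191. 186.] 215 rect [ 0.4389 -0.274   0.0397  0.0394] 19.5 circ [ 0.439  -0.2732  0.0211] z [0.0425 0.0447 0.0473] med [ 0.4386 -0.2731]
white [221. 198.] 244 rect [ 0.459  -0.2023  0.0406  0.0413] 0.9 circ [ 0.4586 -0.2019  0.0216] z [0.0426 0.0449 0.0469] med [ 0.4594 -0.2013]
white [253. 207.] 250 rect [ 0.4712 -0.13    0.0403  0.0408] 35.9 circ [ 0.4705 -0.1316  0.0228] z [0.0427 0.045  0.0473] med [ 0.4715 -0.1302]
glid [187. 242.] 355 rect [ 0.6024 -0.2179  0.0426  0.0389] 24.0 circ [ 0.6024 -0.2176  0.0217] z [0.0669 0.072  0.0741] med [ 0.6043 -0.2164]
pad [504. 305.] 3804 rect [0.5789 0.3735 0.1065 0.151 ] 88.5 circ [0.579  0.3722 0.0887] z [-0.0022  0.0001  0.0023] med [0.5852 0.373 ]
plate [318. 298.] 3678 rect [ 0.6113 -0.0389  0.5591  0.1024] 87.5 circ [ 0.6119 -0.039   0.2826] z [0.0129 0.0153 0.018 ] med [0.6487 0.073 ]
plate [339. 287.] 1675 rect [0.6113 0.063  0.1539 0.0511] 87.3 circ [0.6119 0.0632 0.0799] z [0.0132 0.0155 0.018 ] med [0.6133 0.0711]
crank [336. 224.] 197 rect [0.5351 0.0493 0.0202 0.0172] 21.6 circ [0.5348 0.0503 0.0106] z [0.0845 0.1106 0.1221] med [0.5408 0.0506]
tubetop [440. 210.] 283 rect [0.4593 0.2341 0.0422 0.0426] 25.2 circ [0.4595 0.2338 0.0281] z [0.093  0.0979 0.1004] med [0.4609 0.2339]
yellow [398. 302.] 380 rect [0.6191 0.1808 0.0517 0.0526] 87.0 circ [0.6187 0.1812 0.0348] z [0.014  0.0161 0.0181] med [0.6281 0.1765]
posttop [403. 283.] 229 rect [0.6192 0.1807 0.0274 0.03  ] 86.9 circ [0.6201 0.1803 0.0186] z [0.0701 0.073  0.0752] med [0.622  0.1806]
rim [341. 218.] 838 rect [0.4903 0.0516 0.1196 0.1187] 61.8 circ [0.4898 0.0519 0.0609] z [0.0671 0.0718 0.0744] med [0.4935 0.0524]
```

View pics/crop1.png

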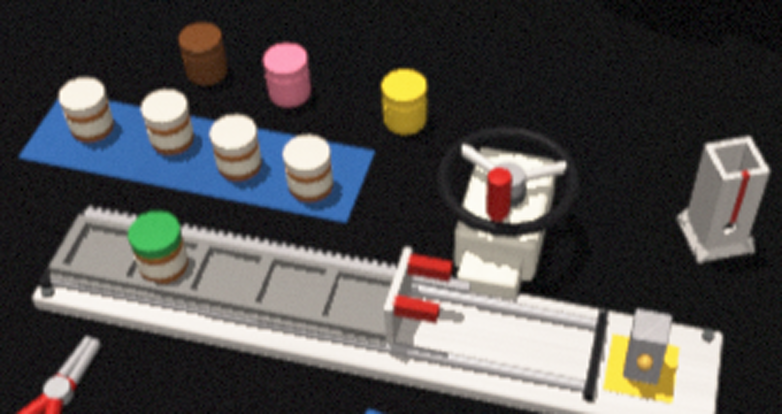

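The crop confirms the choice: white lids with paper bands stand on the blue mat, and the brown, pink and yellow jars are off it. The green jar is in the second nest. The hole and stripe side of the tube faces the camera, turned about 25°.

I'll go above the green jar first.

```bash
cat >> h.py <<'E'
YAW=np.deg2rad(-2.4)
def go(X,yaw=YAW):
    """tool-axes shift + rz from present pose to world X with tool y (closing) at world angle yaw, pointing down"""
    st=bot.read_state(); q=st['eef_rot']; R=Ro.from_quat([q[1],q[2],q[3],q[0]])
    y=np.array([np.cos(yaw),np.sin(yaw),0]); z=np.array([0,0,-1.]); T=np.column_stack([np.cross(y,z),y,z])
    d=R.as_matrix().T@(np.array(X)-st['ee_pos']); r=(R.inv()*Ro.from_matrix(T)).as_rotvec()
    print('t',round(st['time_s'],2),'pos',np.round(st['ee_pos'],4),'d',np.round(d,4),'r',np.round(r,4),'F',np.round(st['force'],1),'w',round(float(st['width']),4))
E
python3 - <<'E'
from h import *
go([.603,-.217,.22])
s=snap('scene')
for uv in [(208,156),(245,166),(296,178)]: print(uv,np.round(px2w(s,*uv),3))
E
```

```text
t 0.85 pos [0.2282 0.6353 0.2377] d [-0.6409 -0.6754  0.0176] r [-0.     -0.      1.2678] F [ 0.5 -0.4 -0.5] w 0.093
(208, 156) [ 0.339 -0.269  0.044]
(245, 166) [ 0.356 -0.179  0.045]
(296, 178) [ 0.372 -0.061  0.045]
```

>>> move_arm(
  series=[
    {"dx": -0.641,"dy": -0.675,"dz": 0.018,"rz": 1.268},
    {"dx": -0.641,"dy": -0.675,"dz": 0.018,"rz": 1.268},
    {"dx": -0.641,"dy": -0.675,"dz": 0.018,"rz": 1.268},
    {"dx": -0.641,"dy": -0.675,"dz": 0.018,"rz": 1.268},
    {"dx": -0.641,"dy": -0.675,"dz": 0.018,"rz": 1.268},
  ],
  hand=0.06,
)

```text
invalid input
```

```bash
python3 -c "
from h import *
go([.603,-.217,.22])"
```

```text
t 0.9 pos [0.2282 0.6353 0.2376] d [-0.6409 -0.6754  0.0176] r [ 0.     -0.      1.2678] F [-0.  -0.1 -0.2] w 0.0931
```

>>> move_arm(
  series=[
    {"dx": -0.043,"dy": -0.045,"dz": 0,"rx": 0,"ry": 0,"rz": 0.12},
    {"dx": -0.086,"dy": -0.09,"dz": 0,"rx": 0,"ry": 0,"rz": 0.24},
    {"dx": -0.129,"dy": -0.135,"dz": 0,"rx": 0,"ry": 0,"rz": 0.36},
    {"dx": -0.172,"dy": -0.18,"dz": 0.01,"rx": 0,"ry": 0,"rz": 0.48},
    {"dx": -0.215,"dy": -0.225,"dz": 0.018,"rx": 0,"ry": 0,"rz": 0.6},
  ],
  hand=0.06,
)

```text
time_s: 1.52
ee_pos: [0.3545, 0.3497, 0.2196]
eef_rot: [0.0, 0.457, 0.89, 0.0]
force: [-0.1, -0.5, -0.1]
width: 0.0602
grip_force: 0.0
```

```bash
python3 -c "
from h import *
go([.603,-.217,.22])"
```

```text
t 1.52 pos [0.3545 0.3497 0.2196] d [-6.053e-01 -1.285e-01 -4.000e-04] r [ 6.000e-04 -2.000e-04  6.643e-01] F [-0.1 -0.5 -0.1] w 0.0602
```

>>> move_arm(
  series=[
    {"dx": -0.061,"dy": -0.013,"rz": 0.066},
    {"dx": -0.121,"dy": -0.026,"rz": 0.133},
    {"dx": -0.182,"dy": -0.038,"rz": 0.2},
    {"dx": -0.242,"dy": -0.051,"rz": 0.266},
    {"dx": -0.303,"dy": -0.064,"rz": 0.332},
  ],
)

```text
invalid input
```

>>> move_arm(
  series=[
    {"dx": -0.061,"dy": 0.0076,"rz": 0.066},
    {"dx": -0.122,"dy": 0.015,"rz": 0.133},
    {"dx": -0.183,"dy": 0.023,"rz": 0.2},
    {"dx": -0.245,"dy": 0.03,"rz": 0.266},
    {"dx": -0.307,"dy": 0.038,"rz": 0.332},
  ],
)

```text
invalid input
```

```bash
python3 -c "
from h import *
s=snap('wrist','w1.png'); print(np.round(s['mtx'],1).tolist(), np.round(toW(s,[0,0,0]),4),np.round(s['R'],3).tolist())
print(find('wrist',s,'nest0')); print(find('wrist',s,'done0_center')); print(find('wrist',s,'jar0_center'))
go([.603,-.217,.22])"
```

```text
[[371.6, 0.0, 325.9], [0.0, 371.6, 242.9], [0.0, 0.0, 1.0]] [0.3148 0.4053 0.3676] [[0.812, 0.584, 0.0], [0.565, -0.787, 0.248], [0.145, -0.201, -0.969]]
[]
[]
[]
t 1.73 pos [0.3545 0.351  0.2201] d [-6.060e-01 -1.305e-01 -2.000e-04] r [ 6.000e-04 -5.000e-04  6.663e-01] F [0.9 0.4 0.8] w 0.0601
```

View pics/w1.png

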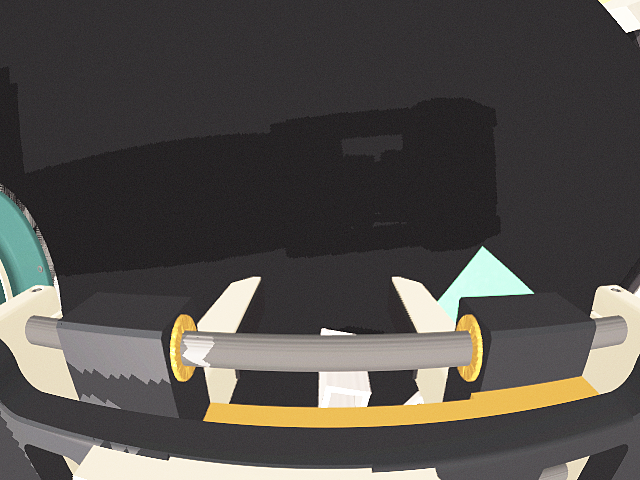

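The wrist picture shows bench, the fingertips at (245,285) and (410,285), and a pad corner at (480,250). Nothing in it matters yet. The refused calls show that all six keys are required in each row.

>>> move_arm(
  series=[
    {"dx": -0.061,"dy": -0.013,"dz": 0,"rx": 0,"ry": 0,"rz": 0.066},
    {"dx": -0.121,"dy": -0.026,"dz": 0,"rx": 0,"ry": 0,"rz": 0.133},
    {"dx": -0.182,"dy": -0.038,"dz": 0,"rx": 0,"ry": 0,"rz": 0.2},
    {"dx": -0.242,"dy": -0.051,"dz": 0,"rx": 0,"ry": 0,"rz": 0.266},
    {"dx": -0.303,"dy": -0.064,"dz": 0,"rx": 0,"ry": 0,"rz": 0.332},
  ],
)

```text
time_s: 2.35
ee_pos: [0.4806, 0.068, 0.2202]
eef_rot: [0.0, 0.596, 0.803, 0.0]
force: [0.3, 2.1, 0.1]
width: 0.06
grip_force: 0.0
```

>>> move_arm(
  series=[
    {"dx": -0.061,"dy": 0.0076,"dz": 0,"rx": 0,"ry": 0,"rz": 0.066},
    {"dx": -0.122,"dy": 0.015,"dz": 0,"rx": 0,"ry": 0,"rz": 0.133},
    {"dx": -0.183,"dy": 0.023,"dz": 0,"rx": 0,"ry": 0,"rz": 0.2},
    {"dx": -0.245,"dy": 0.03,"dz": 0,"rx": 0,"ry": 0,"rz": 0.266},
    {"dx": -0.307,"dy": 0.038,"dz": 0,"rx": 0,"ry": 0,"rz": 0.332},
  ],
)

```text
time_s: 2.98
ee_pos: [0.6069, -0.2149, 0.2197]
eef_rot: [0.0, 0.72, 0.694, 0.0]
force: [-0.0, 1.6, 1.6]
width: 0.0602
grip_force: 0.0
```

```bash
python3 -c "
from h import *
s=snap('wrist','w2.png')
print(find('wrist',s,'nest0')); print(find('wrist',s,'done0_center')); print(find('wrist',s,'jar0_center'))
go([.6035,-.217,.058])"
```

```text
[(0.92, [0.5991, -0.2734, 0.0262]), (0.91, [0.6018, -0.1606, 0.026]), (0.86, [0.6067, -0.1041, 0.027]), (0.65, [0.6093, -0.0506, 0.0265])]
[(0.75, [0.5983, -0.2174, 0.0551])]
[(0.76, [0.4348, -0.2739, 0.021]), (0.55, [0.3373, -0.2701, 0.0222])]
t 3.17 pos [ 0.606  -0.2139  0.2189] d [-0.0034 -0.0022  0.1609] r [-0.0012 -0.0008  0.0049] F [-1.1  0.3  0. ] w 0.0602
```

View pics/w2.png

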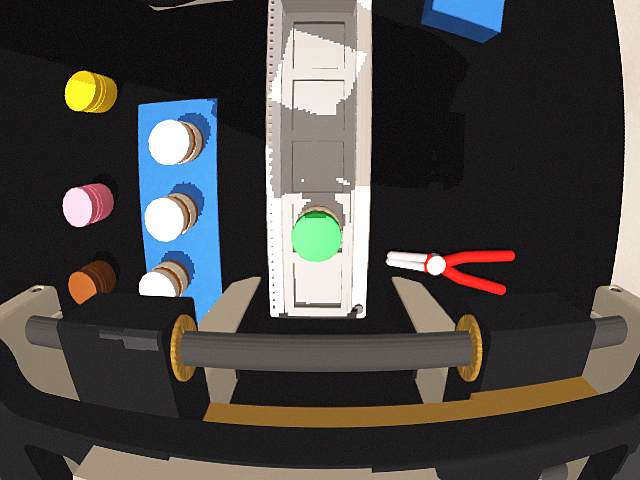

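The wrist picture shows the green jar at (317,237) in nest 1, the empty nests at (320,165), (320,108) and (320,50), and the pliers clear at (390,258). The nest floors measure z = 0.026, which fits the base plate and lid heights. I'll descend and grip at 0.058, with the fingertips above the rim.

>>> move_arm(
  series=[
    {"dx": -0.004,"dy": -0.003,"dz": 0.05,"rx": 0,"ry": 0,"rz": 0.005},
    {"dx": -0.004,"dy": -0.003,"dz": 0.1,"rx": 0,"ry": 0,"rz": 0.005},
    {"dx": -0.004,"dy": -0.003,"dz": 0.14,"rx": 0,"ry": 0,"rz": 0.005},
    {"dx": -0.004,"dy": -0.003,"dz": 0.161,"rx": 0,"ry": 0,"rz": 0.005},
    {"dx": -0.004,"dy": -0.003,"dz": 0.161,"rx": 0,"ry": 0,"rz": 0.005},
  ],
)

```text
time_s: 3.8
ee_pos: [0.6019, -0.217, 0.0583]
eef_rot: [-0.001, 0.722, 0.692, -0.0]
force: [0.4, -0.1, 0.3]
width: 0.06
grip_force: 0.0
```

>>> move_arm(
  series=[
    {"dx": 0,"dy": 0,"dz": 0,"rx": 0,"ry": 0,"rz": 0},
    {"dx": 0,"dy": 0,"dz": 0,"rx": 0,"ry": 0,"rz": 0},
    {"dx": 0,"dy": 0,"dz": 0,"rx": 0,"ry": 0,"rz": 0},
    {"dx": 0,"dy": 0,"dz": 0,"rx": 0,"ry": 0,"rz": 0},
  ],
  hand=0.02,
)

```text
time_s: 4.3
ee_pos: [0.6012, -0.2184, 0.0605]
eef_rot: [-0.0, 0.722, 0.692, -0.001]
force: [-16.0, 1.8, 14.4]
width: 0.0414
grip_force: 30.0
```

```bash
python3 -c "
from h import *
print(bot.read_state()['grip_force']);go([.565,.345,.2])"
```

```text
30.003219544887543
t 4.3 pos [ 0.6012 -0.2184  0.0605] d [ 0.5612 -0.0607 -0.1395] r [-0.0016  0.0003 -0.0013] F [-16.    1.8  14.4] w 0.0414
```

>>> move_arm(
  series=[
    {"dx": 0,"dy": 0,"dz": -0.03,"rx": 0,"ry": 0,"rz": 0},
    {"dx": 0,"dy": 0,"dz": -0.08,"rx": 0,"ry": 0,"rz": 0},
    {"dx": 0,"dy": 0,"dz": -0.13,"rx": 0,"ry": 0,"rz": 0},
    {"dx": 0.04,"dy": -0.003,"dz": -0.14,"rx": 0,"ry": 0,"rz": 0},
    {"dx": 0.09,"dy": -0.007,"dz": -0.14,"rx": 0,"ry": 0,"rz": 0},
  ],
)

```text
time_s: 4.92
ee_pos: [0.5992, -0.1277, 0.2011]
eef_rot: [0.001, 0.723, 0.691, 0.001]
force: [0.9, 0.7, -1.5]
width: 0.0416
grip_force: 30.0
```

>>> move_arm(
  series=[
    {"dx": 0.055,"dy": -0.004,"dz": 0,"rx": 0,"ry": 0,"rz": 0},
    {"dx": 0.11,"dy": -0.009,"dz": 0,"rx": 0,"ry": 0,"rz": 0},
    {"dx": 0.165,"dy": -0.013,"dz": 0,"rx": 0,"ry": 0,"rz": 0},
    {"dx": 0.22,"dy": -0.017,"dz": 0,"rx": 0,"ry": 0,"rz": 0},
    {"dx": 0.275,"dy": -0.022,"dz": 0,"rx": 0,"ry": 0,"rz": 0},
  ],
)

```text
time_s: 5.55
ee_pos: [0.5885, 0.1495, 0.1998]
eef_rot: [0.0, 0.722, 0.692, 0.001]
force: [0.2, 0.2, -0.6]
width: 0.0418
grip_force: 30.0
```

>>> move_arm(
  series=[
    {"dx": 0.055,"dy": -0.004,"dz": 0,"rx": 0,"ry": 0,"rz": 0},
    {"dx": 0.11,"dy": -0.009,"dz": 0,"rx": 0,"ry": 0,"rz": 0},
    {"dx": 0.165,"dy": -0.013,"dz": 0,"rx": 0,"ry": 0,"rz": 0},
    {"dx": 0.21,"dy": -0.017,"dz": 0,"rx": 0,"ry": 0,"rz": 0},
    {"dx": 0.225,"dy": -0.018,"dz": 0,"rx": 0,"ry": 0,"rz": 0},
  ],
)

```text
time_s: 6.18
ee_pos: [0.5799, 0.3755, 0.1992]
eef_rot: [-0.0, 0.721, 0.692, 0.0]
force: [0.7, -0.3, -1.5]
width: 0.0415
grip_force: 30.0
```

```bash
python3 -c "
from h import *
print(bot.read_state()['grip_force']);go([.579,.3735,.036])"
```

```text
29.99768614768982
t 6.17 pos [0.5799 0.3755 0.1992] d [-0.0022 -0.0009  0.1632] r [ 0.0003 -0.0005  0.0009] F [ 0.7 -0.3 -1.5] w 0.0415
```

>>> move_arm(
  series=[
    {"dx": 0,"dy": 0,"dz": 0.06,"rx": 0,"ry": 0,"rz": 0},
    {"dx": 0,"dy": 0,"dz": 0.12,"rx": 0,"ry": 0,"rz": 0},
    {"dx": 0,"dy": 0,"dz": 0.15,"rx": 0,"ry": 0,"rz": 0},
    {"dx": 0,"dy": 0,"dz": 0.16,"rx": 0,"ry": 0,"rz": 0},
    {"dx": 0,"dy": 0,"dz": 0.164,"rx": 0,"ry": 0,"rz": 0},
  ],
)

```text
time_s: 6.8
ee_pos: [0.581, 0.3732, 0.0359]
eef_rot: [0.0, 0.722, 0.692, 0.001]
force: [-0.0, -0.5, -0.4]
width: 0.0418
grip_force: 30.0
```

>>> move_arm(
  series=[
    {"dx": 0,"dy": 0,"dz": 0.001,"rx": 0,"ry": 0,"rz": 0},
    {"dx": 0,"dy": 0,"dz": 0.001,"rx": 0,"ry": 0,"rz": 0},
  ],
)

```text
time_s: 7.05
ee_pos: [0.5809, 0.3736, 0.0351]
eef_rot: [0.0, 0.722, 0.692, 0.001]
force: [1.5, 0.2, -1.4]
width: 0.0414
grip_force: 30.0
```

>>> move_arm(
  series=[
    {"dx": 0,"dy": 0,"dz": 0.0015,"rx": 0,"ry": 0,"rz": 0},
    {"dx": 0,"dy": 0,"dz": 0.0015,"rx": 0,"ry": 0,"rz": 0},
  ],
)

```text
time_s: 7.3
ee_pos: [0.5808, 0.3736, 0.0336]
eef_rot: [0.0, 0.722, 0.692, 0.001]
force: [-2.1, -0.3, 7.3]
width: 0.0414
grip_force: 30.0
```

>>> move_arm(
  series=[
    {"dx": 0,"dy": 0,"dz": 0,"rx": 0,"ry": 0,"rz": 0},
    {"dx": 0,"dy": 0,"dz": 0,"rx": 0,"ry": 0,"rz": 0},
    {"dx": 0,"dy": 0,"dz": 0,"rx": 0,"ry": 0,"rz": 0},
  ],
  hand=0.06,
)

```text
time_s: 7.68
ee_pos: [0.5803, 0.3733, 0.0322]
eef_rot: [0.0, 0.722, 0.692, -0.0]
force: [0.5, -0.3, -0.1]
width: 0.0595
grip_force: 0.0
```

>>> move_arm(
  series=[
    {"dx": 0,"dy": 0,"dz": -0.05,"rx": 0,"ry": 0,"rz": 0},
    {"dx": 0,"dy": 0,"dz": -0.11,"rx": 0,"ry": 0,"rz": 0},
    {"dx": 0,"dy": 0,"dz": -0.165,"rx": 0,"ry": 0,"rz": 0},
    {"dx": -0.05,"dy": 0,"dz": -0.165,"rx": 0,"ry": 0,"rz": 0},
    {"dx": -0.1,"dy": 0,"dz": -0.165,"rx": 0,"ry": 0,"rz": 0},
  ],
)

```text
time_s: 8.3
ee_pos: [0.5759, 0.2726, 0.1978]
eef_rot: [0.0, 0.722, 0.692, 0.0]
force: [0.4, -0.7, -0.4]
width: 0.0598
grip_force: 0.0
```

```bash
cat >> h.py <<'E'
def scan(s):
    K=np.array(s['mtx']); d=s['z_map']; v,u=np.mgrid[:480,:640]
    P=np.stack([(u-K[0,2])/K[0,0]*d,(v-K[1,2])/K[1,1]*d,d],-1); W=(P-np.array(s['t']))@np.array(s['R']); z=W[...,2]
    hsv=cv2.cvtColor(s['img'],cv2.COLOR_BGR2HSV); H,S,V=[hsv[...,i].astype(int) for i in range(3)]; ok=d>0
    def blobs(m,name,mn=60):
        n,l,st,c=cv2.connectedComponentsWithStats(m.astype(np.uint8))
        for i in range(1,n):
            if st[i,4]<mn: continue
            q=W[l==i]; (cx,cy),(w,h),a=cv2.minAreaRect(q[:,:2].astype(np.float32))
            print(name,c[i].round(),st[i,4],'rect',np.round([cx,cy,w,h],4),round(a,1),'z',np.round(np.percentile(q[:,2],[5,50,95]),4))
    blobs(ok&(z>0.041)&(z<0.052)&(S<70)&(V>120)&(u<290)&(v<232),'white')
    blobs(ok&(z>0.066)&(z<0.080)&(S<70)&(V>140)&(u<290)&(v>215),'nestwhite')
    blobs(ok&(H>45)&(H<85)&(S>100)&(V>60)&(z>0.035),'green')
    blobs(ok&(z>0.092)&(z<0.106)&(u>380)&(u<470)&(v<280),'tubetop')
E
python3 -c "
from h import *
scan(snap('scene')); go([.4712,-.1303,.2])"
```

```text
white [155. 181.] 227 rect [ 0.4365 -0.3543  0.043   0.0384] 24.5 z [0.0423 0.0447 0.0471]
white [191. 187.] 232 rect [ 0.4393 -0.2729  0.0422  0.0398] 32.9 z [0.0419 0.0447 0.047 ]
white [221. 198.] 245 rect [ 0.4592 -0.2016  0.0406  0.0416] 5.2 z [0.0425 0.0449 0.0471]
white [253. 207.] 259 rect [ 0.471  -0.1294  0.043   0.0415] 45.2 z [0.0421 0.0449 0.0472]
green [511. 293.] 429 rect [0.5847 0.3725 0.0412 0.0421] 82.4 z [0.0392 0.045  0.0473]
tubetop [415.  74.] 240 rect [0.0151 0.1645 0.0154 0.1783] 19.0 z [0.0929 0.0998 0.105 ]
tubetop [440. 210.] 285 rect [0.4591 0.2339 0.0425 0.0425] 23.7 z [0.0926 0.0978 0.1007]
t 8.35 pos [0.5759 0.2678 0.1977] d [-0.4023 -0.087  -0.0017] r [ 0.0007  0.0016 -0.0024] F [ 2.1 -3.6  0.6] w 0.0599
```

The green jar now stands upright on the pad at about (0.583, 0.373), and nothing else has moved. Next is the nearest new jar, and I'll check the carriage profile on the way.

>>> move_arm(
  series=[
    {"dx": -0.058,"dy": -0.0125,"dz": 0,"rx": 0,"ry": 0,"rz": 0},
    {"dx": -0.116,"dy": -0.025,"dz": 0,"rx": 0,"ry": 0,"rz": 0},
    {"dx": -0.174,"dy": -0.0375,"dz": 0,"rx": 0,"ry": 0,"rz": 0},
    {"dx": -0.232,"dy": -0.05,"dz": 0,"rx": 0,"ry": 0,"rz": 0},
    {"dx": -0.29,"dy": -0.0625,"dz": 0,"rx": 0,"ry": 0,"rz": 0},
  ],
)

```text
time_s: 8.98
ee_pos: [0.5004, -0.0152, 0.1974]
eef_rot: [0.0, 0.722, 0.692, 0.0]
force: [0.8, -0.7, 0.5]
width: 0.0602
grip_force: 0.0
```

>>> move_arm(
  series=[
    {"dx": -0.056,"dy": -0.012,"dz": 0,"rx": 0,"ry": 0,"rz": 0},
    {"dx": -0.112,"dy": -0.0255,"dz": 0,"rx": 0,"ry": 0,"rz": 0},
    {"dx": -0.112,"dy": -0.0255,"dz": 0,"rx": 0,"ry": 0,"rz": 0},
  ],
)

```text
time_s: 9.35
ee_pos: [0.4699, -0.1274, 0.1974]
eef_rot: [0.0, 0.724, 0.69, -0.0]
force: [0.9, 0.7, -0.1]
width: 0.0602
grip_force: 0.0
```

```bash
python3 -c "
from h import *
go([.4705,-.130,.034])
s=snap('scene','sc2.png')
K=np.array(s['mtx']); d=s['z_map']; v,u=np.mgrid[:480,:640]
P=np.stack([(u-K[0,2])/K[0,0]*d,(v-K[1,2])/K[1,1]*d,d],-1); W=(P-np.array(s['t']))@np.array(s['R'])
ys=np.array([np.sin(.042),np.cos(.042)]); xs=np.array([ys[1],-ys[0]]); o=np.array([.6113,-.0389])
a=(W[...,:2]-o)@xs; b=(W[...,:2]-o)@ys; g=s['img'].mean(-1)
m=(d>0)&(b>-.27)&(b<.0)
for lo in np.arange(-.056,.056,.004):
    k=m&(a>=lo)&(a<lo+.004); print(round(lo+.002,3),np.round(np.percentile(W[k][:,2],[10,50,90]),4),k.sum())
m=(d>0)&(abs(a)<.014)
print([(round(lo,3),round(float(np.median(W[m&(b>=lo)&(b<lo+.003)][:,2])),4),int(g[m&(b>=lo)&(b<lo+.003)].mean())) for lo in np.arange(-.275,.03,.003)])
"
```

```text
t 9.35 pos [ 0.4699 -0.1274  0.1974] d [-0.0025  0.0007  0.1634] r [ 0.0003  0.0006 -0.0057] F [ 0.9  0.7 -0.1] w 0.0602
-0.054 [0.2824 0.3044 0.3058] 95
-0.05 [0.2641 0.2739 0.3047] 445
-0.046 [0.0255 0.2792 0.305 ] 273
-0.042 [0.0266 0.2915 0.3039] 561
-0.038 [0.026  0.0275 0.0296] 212
-0.034 [0.0285 0.03   0.033 ] 20
-0.03 [0.0322 0.0337 0.0355] 168
-0.026 [0.0262 0.032  0.0353] 460
-0.022 [0.0248 0.0271 0.0344] 252
-0.018 [0.025  0.0271 0.034 ] 220
-0.014 [0.025  0.0268 0.0337] 241
-0.01 [0.0248 0.0269 0.0345] 243
-0.006 [0.0248 0.0267 0.0343] 231
-0.002 [0.025  0.0271 0.0341] 247
0.002 [0.0248 0.0269 0.0344] 247
0.006 [0.0248 0.0269 0.0341] 250
0.01 [0.0248 0.0268 0.0342] 227
0.014 [0.0253 0.0274 0.0349] 213
0.018 [0.029  0.0335 0.0358] 74
0.022 [0.0325 0.034  0.0357] 217
0.026 [0.026  0.0313 0.0352] 530
0.03 [0.0153 0.0247 0.0281] 539
0.034 [0.014  0.0171 0.0242] 439
0.038 [0.0136 0.0156 0.0173] 249
0.042 [0.0136 0.0154 0.0172] 276
0.046 [-0.0009  0.0109  0.0162] 655
0.05 [-0.0019  0.0013  0.0128] 478
0.054 [-0.0024 -0.0005  0.0012] 247
  return _methods._mean(a, axis=axis, dtype=dtype,
  ret = ret.dtype.type(ret / rcount)
<string>:13: RuntimeWarning: Mean of empty slice.
Traceback (most recent call last):
ValueError: cannot convert float NaN to integer
```

>>> move_arm(
  series=[
    {"dx": -0.002,"dy": 0.0005,"dz": 0.05,"rx": 0,"ry": 0,"rz": -0.005},
    {"dx": -0.0025,"dy": 0.0005,"dz": 0.1,"rx": 0,"ry": 0,"rz": -0.005},
    {"dx": -0.0025,"dy": 0.0005,"dz": 0.14,"rx": 0,"ry": 0,"rz": -0.005},
    {"dx": -0.0025,"dy": 0.0005,"dz": 0.163,"rx": 0,"ry": 0,"rz": -0.005},
    {"dx": -0.0025,"dy": 0.0005,"dz": 0.163,"rx": 0,"ry": 0,"rz": -0.005},
  ],
)

```text
time_s: 10.02
ee_pos: [0.4707, -0.1256, 0.0328]
eef_rot: [-0.001, 0.72, 0.694, -0.001]
force: [0.0, -0.7, 0.5]
width: 0.0599
grip_force: 0.0
```

>>> move_arm(
  series=[
    {"dx": 0,"dy": 0,"dz": 0,"rx": 0,"ry": 0,"rz": 0},
    {"dx": 0,"dy": 0,"dz": 0,"rx": 0,"ry": 0,"rz": 0},
    {"dx": 0,"dy": 0,"dz": 0,"rx": 0,"ry": 0,"rz": 0},
    {"dx": 0,"dy": 0,"dz": 0,"rx": 0,"ry": 0,"rz": 0},
  ],
  hand=0.02,
)

```text
time_s: 10.52
ee_pos: [0.4719, -0.127, 0.0355]
eef_rot: [0.001, 0.72, 0.694, 0.001]
force: [-1.5, 1.8, 7.4]
width: 0.0415
grip_force: 30.0
```

>>> move_arm(
  series=[
    {"dx": 0,"dy": 0,"dz": -0.04,"rx": 0,"ry": 0,"rz": 0},
    {"dx": 0,"dy": 0,"dz": -0.1,"rx": 0,"ry": 0,"rz": 0},
    {"dx": 0,"dy": 0,"dz": -0.12,"rx": 0,"ry": 0,"rz": 0},
    {"dx": 0,"dy": 0,"dz": -0.12,"rx": 0,"ry": 0,"rz": 0},
  ],
)

```text
time_s: 11.02
ee_pos: [0.4717, -0.1272, 0.1553]
eef_rot: [0.001, 0.72, 0.693, 0.001]
force: [0.2, -0.6, -1.8]
width: 0.0418
grip_force: 30.0
```

```bash
python3 -c "
from h import *
go([.6018,-.162,.155])
s=snap('scene')
K=np.array(s['mtx']); d=s['z_map']; v,u=np.mgrid[:480,:640]
P=np.stack([(u-K[0,2])/K[0,0]*d,(v-K[1,2])/K[1,1]*d,d],-1); W=(P-np.array(s['t']))@np.array(s['R'])
ys=np.array([np.sin(.042),np.cos(.042)]); xs=np.array([ys[1],-ys[0]]); o=np.array([.6113,-.0389])
a=(W[...,:2]-o)@xs; b=(W[...,:2]-o)@ys; g=s['img'].mean(-1)
m=(d>0)&(abs(a+.003)<.014)&(W[...,2]<.05)
for lo in np.arange(-.27,.03,.002):
    k=m&(b>=lo)&(b<lo+.002)
    if k.sum()>2: print(round(lo+.001,3),round(float(np.median(W[k][:,2]))*1000,1),int(g[k].mean()),end=' | ')
"
```

```text
t 11.03 pos [ 0.4717 -0.1272  0.1553] d [-0.0299  0.1313  0.0007] r [0.0024 0.0007 0.0037] F [ 0.2 -0.6 -1.8] w 0.0418
-0.269 32.9 143 | -0.267 34.1 150 | -0.265 33.9 160 | -0.263 34.7 161 | -0.261 33.3 128 | -0.259 29.2 92 | -0.257 27.0 123 | -0.255 26.3 157 | -0.253 26.1 162 | -0.251 26.1 163 | -0.249 25.3 163 | -0.247 26.2 162 | -0.245 26.4 162 | -0.243 25.6 162 | -0.241 26.4 162 | -0.239 26.3 162 | -0.237 25.9 162 | -0.235 26.3 163 | -0.233 25.8 163 | -0.231 26.7 162 | -0.229 25.5 162 | -0.227 26.8 163 | -0.225 26.3 162 | -0.223 26.9 163 | -0.221 26.1 162 | -0.219 26.7 163 | -0.217 27.6 162 | -0.213 34.3 162 | -0.211 33.9 162 | -0.209 33.3 163 | -0.207 34.3 162 | -0.205 33.8 135 | -0.203 30.3 95 | -0.201 26.0 145 | -0.199 26.7 160 | -0.197 26.0 163 | -0.195 27.2 163 | -0.193 26.9 163 | -0.191 26.0 163 | -0.189 25.7 163 | -0.187 26.6 163 | -0.185 27.5 163 | -0.183 26.6 163 | -0.181 26.6 164 | -0.179 25.7 164 | -0.177 25.8 163 | -0.175 25.8 163 | -0.173 26.2 163 | -0.171 25.8 163 | -0.169 25.9 163 | -0.167 26.4 163 | -0.165 25.1 164 | -0.163 25.5 164 | -0.161 26.7 164 | -0.157 33.7
[... 841 characters left out ...]
6.7 139 | -0.059 27.1 141 | -0.057 26.1 150 | -0.055 26.6 132 | -0.053 26.0 135 | -0.051 27.0 147 | -0.049 26.8 142 | -0.045 33.3 139 | -0.043 34.3 138 | -0.041 34.5 136 | -0.039 34.4 134 | -0.037 33.2 133 | -0.035 30.3 92 | -0.033 25.9 118 | -0.031 26.1 136 | -0.029 26.4 131 | -0.027 26.3 138 | -0.025 25.4 134 | -0.023 26.3 137 | -0.021 26.8 133 | -0.019 25.7 135 | -0.017 26.4 142 | -0.015 26.6 131 | -0.013 25.9 132 | -0.011 26.7 141 | -0.009 27.1 133 | -0.007 26.1 146 | -0.005 25.9 156 | -0.003 26.0 163 | -0.001 26.4 164 | 0.001 25.6 164 | 0.003 25.7 164 | 0.005 25.6 164 | 0.007 25.9 165 | 0.009 26.0 175 | 0.011 33.6 191 | 0.025 25.7 118 | 0.027 16.0 133 | 0.029 16.2 141 | 0.031 15.0 141 |
```

>>> move_arm(
  series=[
    {"dx": 0.009,"dy": 0.045,"dz": 0,"rx": 0,"ry": 0,"rz": 0.004},
    {"dx": 0.018,"dy": 0.09,"dz": 0,"rx": 0,"ry": 0,"rz": 0.004},
    {"dx": 0.0272,"dy": 0.1323,"dz": 0,"rx": 0,"ry": 0,"rz": 0.004},
    {"dx": 0.0272,"dy": 0.1323,"dz": 0.04,"rx": 0,"ry": 0,"rz": 0.004},
    {"dx": 0.0272,"dy": 0.1323,"dz": 0.08,"rx": 0,"ry": 0,"rz": 0.004},
  ],
)

```text
time_s: 11.7
ee_pos: [0.6038, -0.1044, 0.0704]
eef_rot: [-0.001, 0.722, 0.692, -0.001]
force: [0.5, 0.7, -1.4]
width: 0.0417
grip_force: 30.0
```

>>> move_arm(
  series=[
    {"dx": 0,"dy": 0,"dz": 0,"rx": 0,"ry": 0,"rz": 0},
    {"dx": 0,"dy": 0,"dz": 0.0035,"rx": 0,"ry": 0,"rz": 0},
    {"dx": 0,"dy": 0,"dz": 0.007,"rx": 0,"ry": 0,"rz": 0},
    {"dx": 0,"dy": 0,"dz": 0.007,"rx": 0,"ry": 0,"rz": 0},
  ],
)

```text
time_s: 12.2
ee_pos: [0.6045, -0.1049, 0.0674]
eef_rot: [0.0, 0.722, 0.692, 0.0]
force: [0.6, -0.9, -0.3]
width: 0.0416
grip_force: 30.0
```

```bash
python3 -c "
from h import *
go([.6050,-.1056,.0617])"
```

```text
t 12.2 pos [ 0.6045 -0.1049  0.0674] d [-0.0007  0.0006  0.0057] r [ 0.0001  0.0001 -0.0003] F [ 0.6 -0.9 -0.3] w 0.0416
```

>>> move_arm(
  series=[
    {"dx": 0,"dy": 0,"dz": 0.003,"rx": 0,"ry": 0,"rz": 0},
    {"dx": 0,"dy": 0,"dz": 0.005,"rx": 0,"ry": 0,"rz": 0},
    {"dx": 0,"dy": 0,"dz": 0.006,"rx": 0,"ry": 0,"rz": 0},
    {"dx": 0,"dy": 0,"dz": 0.006,"rx": 0,"ry": 0,"rz": 0},
  ],
)

```text
time_s: 12.7
ee_pos: [0.6047, -0.1049, 0.0625]
eef_rot: [0.0, 0.722, 0.692, 0.0]
force: [-6.3, 0.9, 12.1]
width: 0.0415
grip_force: 30.0
```

>>> move_arm(
  series=[
    {"dx": 0,"dy": 0,"dz": 0.001,"rx": 0,"ry": 0,"rz": 0},
    {"dx": 0,"dy": 0,"dz": 0.001,"rx": 0,"ry": 0,"rz": 0},
  ],
)

```text
time_s: 12.95
ee_pos: [0.6047, -0.1048, 0.0624]
eef_rot: [0.0, 0.722, 0.692, 0.0]
force: [-11.4, 2.3, 22.2]
width: 0.0414
grip_force: 30.0
```

>>> move_arm(
  series=[
    {"dx": 0,"dy": 0,"dz": -0.002,"rx": 0,"ry": 0,"rz": 0},
    {"dx": 0,"dy": 0,"dz": -0.002,"rx": 0,"ry": 0,"rz": 0},
    {"dx": 0,"dy": 0,"dz": -0.002,"rx": 0,"ry": 0,"rz": 0},
  ],
  hand=0.058,
)

```text
time_s: 13.32
ee_pos: [0.6045, -0.1048, 0.062]
eef_rot: [-0.0, 0.722, 0.692, -0.0]
force: [0.3, -0.7, -0.1]
width: 0.0577
grip_force: 0.0
```

>>> move_arm(
  series=[
    {"dx": 0,"dy": 0,"dz": -0.03,"rx": 0,"ry": 0,"rz": 0},
    {"dx": 0,"dy": 0,"dz": -0.075,"rx": 0,"ry": 0,"rz": 0},
    {"dx": -0.02,"dy": -0.04,"dz": -0.1,"rx": 0,"ry": 0,"rz": 0},
    {"dx": -0.05,"dy": -0.09,"dz": -0.1,"rx": 0,"ry": 0,"rz": 0},
    {"dx": -0.09,"dy": -0.14,"dz": -0.1,"rx": 0,"ry": 0,"rz": 0},
  ],
)

```text
time_s: 13.95
ee_pos: [0.4607, -0.1882, 0.1623]
eef_rot: [0.0, 0.721, 0.693, 0.0]
force: [-0.3, -0.8, -0.3]
width: 0.0579
grip_force: 0.0
```

```bash
python3 -c "
from h import *
scan(snap('scene')); go([.459,-.2018,.034])"
```

```text
white [155. 181.] 227 rect [ 0.4369 -0.354   0.0428  0.0401] 32.0 z [0.0421 0.0446 0.0469]
white [191. 187.] 226 rect [ 0.4384 -0.2742  0.0411  0.0402] 14.2 z [0.0425 0.0448 0.0472]
white [221. 198.] 243 rect [ 0.4589 -0.2016  0.0405  0.0405] 5.8 z [0.0422 0.0447 0.047 ]
nestwhite [243. 253.] 356 rect [ 0.608  -0.1086  0.0417  0.0405] 37.4 z [0.0692 0.0721 0.0741]
green [511. 293.] 428 rect [0.584  0.3728 0.0406 0.0423] 61.5 z [0.0401 0.0449 0.0473]
tubetop [412. 107.] 220 rect [0.1468 0.1699 0.0649 0.1519] 11.8 z [0.093  0.0997 0.1056]
tubetop [439. 210.] 281 rect [0.4593 0.2337 0.0434 0.0419] 23.5 z [0.0925 0.098  0.1008]
t 14.0 pos [ 0.4565 -0.1913  0.1622] d [-0.0101  0.0031  0.1282] r [-0.0014  0.0016 -0.0008] F [ 1.4 -0.8  1.2] w 0.058
```

>>> move_arm(
  series=[
    {"dx": -0.0095,"dy": 0.003,"dz": 0.03,"rx": 0,"ry": 0,"rz": 0},
    {"dx": -0.0095,"dy": 0.003,"dz": 0.08,"rx": 0,"ry": 0,"rz": 0},
    {"dx": -0.0095,"dy": 0.003,"dz": 0.115,"rx": 0,"ry": 0,"rz": 0},
    {"dx": -0.0095,"dy": 0.003,"dz": 0.128,"rx": 0,"ry": 0,"rz": 0},
    {"dx": -0.0095,"dy": 0.003,"dz": 0.128,"rx": 0,"ry": 0,"rz": 0},
  ],
)

```text
time_s: 14.62
ee_pos: [0.4645, -0.1974, 0.0339]
eef_rot: [-0.001, 0.722, 0.692, -0.0]
force: [-0.1, 0.4, 0.4]
width: 0.0577
grip_force: 0.0
```

>>> move_arm(
  series=[
    {"dx": 0,"dy": 0,"dz": 0,"rx": 0,"ry": 0,"rz": 0},
    {"dx": 0,"dy": 0,"dz": 0,"rx": 0,"ry": 0,"rz": 0},
    {"dx": 0,"dy": 0,"dz": 0,"rx": 0,"ry": 0,"rz": 0},
    {"dx": 0,"dy": 0,"dz": 0,"rx": 0,"ry": 0,"rz": 0},
  ],
  hand=0.02,
)

```text
time_s: 15.12
ee_pos: [0.4652, -0.1978, 0.0353]
eef_rot: [0.001, 0.722, 0.692, 0.0]
force: [-0.9, 1.0, 6.2]
width: 0.0417
grip_force: 30.0
```

>>> move_arm(
  series=[
    {"dx": 0,"dy": 0,"dz": -0.04,"rx": 0,"ry": 0,"rz": 0},
    {"dx": 0,"dy": 0,"dz": -0.1,"rx": 0,"ry": 0,"rz": 0},
    {"dx": 0,"dy": 0,"dz": -0.12,"rx": 0,"ry": 0,"rz": 0},
    {"dx": 0,"dy": 0,"dz": -0.12,"rx": 0,"ry": 0,"rz": 0},
  ],
)

```text
time_s: 15.62
ee_pos: [0.4651, -0.1977, 0.1553]
eef_rot: [0.001, 0.722, 0.692, 0.0]
force: [-0.1, -0.3, -1.6]
width: 0.0419
grip_force: 30.0
```

```bash
python3 -c "
from h import *
go([.6022,-.1633,.155])"
```

```text
t 15.62 pos [ 0.4651 -0.1977  0.1553] d [0.0402 0.1355 0.0005] r [ 0.0022  0.0009 -0.0001] F [-0.1 -0.3 -1.6] w 0.0419
```

>>> move_arm(
  series=[
    {"dx": 0.014,"dy": 0.045,"dz": 0,"rx": 0,"ry": 0,"rz": 0},
    {"dx": 0.028,"dy": 0.09,"dz": 0,"rx": 0,"ry": 0,"rz": 0},
    {"dx": 0.0431,"dy": 0.1353,"dz": 0,"rx": 0,"ry": 0,"rz": 0},
    {"dx": 0.0431,"dy": 0.1353,"dz": 0.04,"rx": 0,"ry": 0,"rz": 0},
    {"dx": 0.0431,"dy": 0.1353,"dz": 0.08,"rx": 0,"ry": 0,"rz": 0},
  ],
)

```text
time_s: 16.25
ee_pos: [0.6011, -0.1596, 0.0705]
eef_rot: [-0.001, 0.722, 0.692, -0.001]
force: [0.2, -0.4, -1.7]
width: 0.0415
grip_force: 30.0
```

>>> move_arm(
  series=[
    {"dx": 0,"dy": 0,"dz": 0,"rx": 0,"ry": 0,"rz": 0},
    {"dx": 0,"dy": 0,"dz": 0.0035,"rx": 0,"ry": 0,"rz": 0},
    {"dx": 0,"dy": 0,"dz": 0.007,"rx": 0,"ry": 0,"rz": 0},
    {"dx": 0,"dy": 0,"dz": 0.007,"rx": 0,"ry": 0,"rz": 0},
  ],
)

```text
time_s: 16.75
ee_pos: [0.6016, -0.1602, 0.0673]
eef_rot: [0.0, 0.722, 0.692, 0.0]
force: [-0.0, -0.1, -1.1]
width: 0.0415
grip_force: 30.0
```

```bash
python3 -c "
from h import *
go([.6022,-.1604,.0617])"
```

```text
t 16.75 pos [ 0.6016 -0.1602  0.0673] d [-0.0002  0.0006  0.0056] r [ 0.      0.     -0.0002] F [-0.  -0.1 -1.1] w 0.0415
```

In the pocket without touching the rim. I'll lower it, release, and go to the third jar.

>>> move_arm(
  series=[
    {"dx": 0,"dy": 0,"dz": 0.003,"rx": 0,"ry": 0,"rz": 0},
    {"dx": 0,"dy": 0,"dz": 0.005,"rx": 0,"ry": 0,"rz": 0},
    {"dx": 0,"dy": 0,"dz": 0.006,"rx": 0,"ry": 0,"rz": 0},
    {"dx": 0,"dy": 0,"dz": 0.006,"rx": 0,"ry": 0,"rz": 0},
  ],
)

```text
time_s: 17.25
ee_pos: [0.6018, -0.1602, 0.0624]
eef_rot: [0.0, 0.722, 0.692, 0.0]
force: [-5.8, 2.1, 11.2]
width: 0.0413
grip_force: 30.0
```

>>> move_arm(
  series=[
    {"dx": 0,"dy": 0,"dz": -0.001,"rx": 0,"ry": 0,"rz": 0},
    {"dx": 0,"dy": 0,"dz": -0.001,"rx": 0,"ry": 0,"rz": 0},
    {"dx": 0,"dy": 0,"dz": -0.001,"rx": 0,"ry": 0,"rz": 0},
  ],
  hand=0.058,
)

```text
time_s: 17.62
ee_pos: [0.6016, -0.1602, 0.0621]
eef_rot: [-0.0, 0.722, 0.692, -0.0]
force: [0.1, 1.3, 0.0]
width: 0.0581
grip_force: 0.0
```

>>> move_arm(
  series=[
    {"dx": 0,"dy": 0,"dz": -0.03,"rx": 0,"ry": 0,"rz": 0},
    {"dx": 0,"dy": 0,"dz": -0.075,"rx": 0,"ry": 0,"rz": 0},
    {"dx": -0.03,"dy": -0.04,"dz": -0.1,"rx": 0,"ry": 0,"rz": 0},
    {"dx": -0.07,"dy": -0.08,"dz": -0.1,"rx": 0,"ry": 0,"rz": 0},
    {"dx": -0.11,"dy": -0.12,"dz": -0.1,"rx": 0,"ry": 0,"rz": 0},
  ],
)

```text
time_s: 18.25
ee_pos: [0.476, -0.2658, 0.1626]
eef_rot: [0.0, 0.722, 0.692, 0.0]
force: [0.1, -1.3, 0.4]
width: 0.0578
grip_force: 0.0
```

>>> move_arm(
  series=[
    {"dx": -0.01,"dy": -0.039,"dz": 0,"rx": 0,"ry": 0,"rz": 0},
    {"dx": -0.01,"dy": -0.039,"dz": 0,"rx": 0,"ry": 0,"rz": 0},
    {"dx": -0.01,"dy": -0.039,"dz": 0,"rx": 0,"ry": 0,"rz": 0},
  ],
)

```text
time_s: 18.62
ee_pos: [0.4381, -0.2734, 0.1624]
eef_rot: [0.0, 0.722, 0.692, 0.0]
force: [-0.6, -0.4, 0.0]
width: 0.0579
grip_force: 0.0
```

```bash
python3 -c "
from h import *
scan(snap('scene')); go([.4385,-.273,.034])"
```

```text
white [155. 181.] 228 rect [ 0.4377 -0.3531  0.0425  0.0393] 25.4 z [0.042  0.0449 0.047 ]
white [191. 187.] 226 rect [ 0.4389 -0.2732  0.0397  0.041 ] 4.0 z [0.0424 0.0449 0.0471]
nestwhite [214. 247.] 353 rect [ 0.6051 -0.1648  0.0412  0.0411] 76.5 z [0.0682 0.072  0.0739]
nestwhite [243. 253.] 355 rect [ 0.6088 -0.1082  0.0425  0.0399] 17.5 z [0.0689 0.0721 0.0743]
green [511. 293.] 427 rect [0.5841 0.3728 0.0406 0.0424] 58.1 z [0.0388 0.045  0.0473]
tubetop [409. 114.] 200 rect [0.1729 0.164  0.0564 0.1342] 13.5 z [0.0929 0.0999 0.1055]
tubetop [440. 210.] 280 rect [0.458  0.2344 0.044  0.0427] 26.1 z [0.0929 0.0979 0.1007]
t 18.68 pos [ 0.4384 -0.2732  0.1623] d [2.000e-04 1.000e-04 1.283e-01] r [0.0002 0.     0.0003] F [0.8 0.1 0.2] w 0.058
```

>>> move_arm(
  series=[
    {"dx": 0,"dy": 0,"dz": 0.05,"rx": 0,"ry": 0,"rz": 0},
    {"dx": 0,"dy": 0,"dz": 0.1,"rx": 0,"ry": 0,"rz": 0},
    {"dx": 0,"dy": 0,"dz": 0.128,"rx": 0,"ry": 0,"rz": 0},
    {"dx": 0,"dy": 0,"dz": 0.128,"rx": 0,"ry": 0,"rz": 0},
  ],
)

```text
time_s: 19.18
ee_pos: [0.4375, -0.2723, 0.0322]
eef_rot: [-0.002, 0.721, 0.692, -0.0]
force: [0.1, -0.7, -0.1]
width: 0.0577
grip_force: 0.0
```

>>> move_arm(
  series=[
    {"dx": 0,"dy": 0,"dz": 0,"rx": 0,"ry": 0,"rz": 0},
    {"dx": 0,"dy": 0,"dz": 0,"rx": 0,"ry": 0,"rz": 0},
    {"dx": 0,"dy": 0,"dz": 0,"rx": 0,"ry": 0,"rz": 0},
    {"dx": 0,"dy": 0,"dz": 0,"rx": 0,"ry": 0,"rz": 0},
  ],
  hand=0.02,
)

```text
time_s: 19.68
ee_pos: [0.4385, -0.2738, 0.0358]
eef_rot: [0.001, 0.722, 0.692, 0.0]
force: [0.1, 1.2, 6.6]
width: 0.0413
grip_force: 30.0
```

>>> move_arm(
  series=[
    {"dx": 0,"dy": 0,"dz": -0.04,"rx": 0,"ry": 0,"rz": 0},
    {"dx": 0,"dy": 0,"dz": -0.1,"rx": 0,"ry": 0,"rz": 0},
    {"dx": 0,"dy": 0,"dz": -0.12,"rx": 0,"ry": 0,"rz": 0},
    {"dx": 0,"dy": 0,"dz": -0.12,"rx": 0,"ry": 0,"rz": 0},
  ],
)

```text
time_s: 20.18
ee_pos: [0.4381, -0.2737, 0.1553]
eef_rot: [0.001, 0.722, 0.692, 0.0]
force: [-0.3, -0.9, -1.8]
width: 0.0415
grip_force: 30.0
```

>>> move_arm(
  series=[
    {"dx": 0.02,"dy": 0.05,"dz": 0,"rx": 0,"ry": 0,"rz": 0},
    {"dx": 0.04,"dy": 0.1,"dz": 0,"rx": 0,"ry": 0,"rz": 0},
    {"dx": 0.06,"dy": 0.15,"dz": 0,"rx": 0,"ry": 0,"rz": 0},
    {"dx": 0.0602,"dy": 0.159,"dz": 0.03,"rx": 0,"ry": 0,"rz": 0},
    {"dx": 0.0602,"dy": 0.159,"dz": 0.065,"rx": 0,"ry": 0,"rz": 0},
  ],
)

```text
time_s: 20.8
ee_pos: [0.5992, -0.2192, 0.0857]
eef_rot: [-0.001, 0.721, 0.692, -0.0]
force: [-0.2, -0.8, -1.9]
width: 0.0414
grip_force: 30.0
```

```bash
python3 -c "
from h import *
s=snap('scene'); scan(s)
go([.5998,-.2197,.0673])"
```

```text
white [23. 29.] 79 rect [-0.0984 -0.9828  0.1179  0.0105] 1.1 z [0.0413 0.0451 0.0512]
nestwhite [214. 247.] 344 rect [ 0.6049 -0.1646  0.0408  0.0417] 73.8 z [0.0693 0.0721 0.0743]
nestwhite [243. 253.] 352 rect [ 0.6082 -0.1081  0.0414  0.0414] 38.5 z [0.0692 0.072  0.0741]
green [511. 293.] 426 rect [0.5844 0.3725 0.0408 0.0435] 58.5 z [0.0399 0.045  0.0472]
tubetop [413. 105.] 221 rect [0.1371 0.1726 0.0668 0.1574] 12.8 z [0.0934 0.1004 0.1055]
tubetop [440. 210.] 284 rect [0.4598 0.2343 0.044  0.0419] 24.7 z [0.0928 0.0978 0.1006]
t 20.85 pos [ 0.5969 -0.2186  0.0803] d [-0.001   0.0031  0.013 ] r [-0.0082 -0.0029  0.0005] F [-2.2  0.7 -7. ] w 0.0413
```

>>> move_arm(
  series=[
    {"dx": 0,"dy": 0,"dz": 0.01,"rx": 0,"ry": 0,"rz": 0},
    {"dx": 0,"dy": 0,"dz": 0.017,"rx": 0,"ry": 0,"rz": 0},
    {"dx": 0,"dy": 0,"dz": 0.021,"rx": 0,"ry": 0,"rz": 0},
    {"dx": 0,"dy": 0,"dz": 0.023,"rx": 0,"ry": 0,"rz": 0},
    {"dx": 0,"dy": 0,"dz": 0.023,"rx": 0,"ry": 0,"rz": 0},
  ],
)

```text
time_s: 21.48
ee_pos: [0.5992, -0.22, 0.0666]
eef_rot: [0.0, 0.722, 0.692, 0.0]
force: [0.3, -0.3, -0.3]
width: 0.0418
grip_force: 30.0
```

In again. I'll lower it, release, back off and look.

>>> move_arm(
  series=[
    {"dx": 0,"dy": 0,"dz": 0.003,"rx": 0,"ry": 0,"rz": 0},
    {"dx": 0,"dy": 0,"dz": 0.005,"rx": 0,"ry": 0,"rz": 0},
    {"dx": 0,"dy": 0,"dz": 0.005,"rx": 0,"ry": 0,"rz": 0},
  ],
)

```text
time_s: 21.85
ee_pos: [0.5994, -0.22, 0.0627]
eef_rot: [0.0, 0.722, 0.692, 0.0]
force: [-5.0, 1.8, 12.3]
width: 0.0416
grip_force: 30.0
```

>>> move_arm(
  series=[
    {"dx": 0,"dy": 0,"dz": 0,"rx": 0,"ry": 0,"rz": 0},
    {"dx": 0,"dy": 0,"dz": 0,"rx": 0,"ry": 0,"rz": 0},
    {"dx": 0,"dy": 0,"dz": 0,"rx": 0,"ry": 0,"rz": 0},
  ],
  hand=0.058,
)

```text
time_s: 22.22
ee_pos: [0.5991, -0.2199, 0.0611]
eef_rot: [-0.0, 0.722, 0.692, -0.0]
force: [0.5, -1.2, 1.2]
width: 0.0576
grip_force: 0.0
```

>>> move_arm(
  series=[
    {"dx": 0,"dy": 0,"dz": -0.03,"rx": 0,"ry": 0,"rz": 0},
    {"dx": 0,"dy": 0,"dz": -0.075,"rx": 0,"ry": 0,"rz": 0},
    {"dx": -0.04,"dy": -0.04,"dz": -0.1,"rx": 0,"ry": 0,"rz": 0},
    {"dx": -0.08,"dy": -0.08,"dz": -0.1,"rx": 0,"ry": 0,"rz": 0},
    {"dx": -0.12,"dy": -0.12,"dz": -0.1,"rx": 0,"ry": 0,"rz": 0},
  ],
)

```text
time_s: 22.85
ee_pos: [0.473, -0.3357, 0.1616]
eef_rot: [0.0, 0.722, 0.692, 0.0]
force: [0.8, -1.0, -0.2]
width: 0.0577
grip_force: 0.0
```

>>> move_arm(
  series=[
    {"dx": -0.019,"dy": -0.037,"dz": 0,"rx": 0,"ry": 0,"rz": 0},
    {"dx": -0.019,"dy": -0.037,"dz": 0,"rx": 0,"ry": 0,"rz": 0},
    {"dx": -0.019,"dy": -0.037,"dz": 0,"rx": 0,"ry": 0,"rz": 0},
  ],
)

```text
time_s: 23.22
ee_pos: [0.4368, -0.3521, 0.1613]
eef_rot: [0.0, 0.722, 0.692, 0.0]
force: [-0.3, 0.2, 0.1]
width: 0.0582
grip_force: 0.0
```

```bash
python3 -c "
from h import *
scan(snap('scene','sc4.png')); go([.4377,-.353,.034])"
```

```text
white [155. 181.] 224 rect [ 0.4371 -0.3539  0.0431  0.0379] 20.7 z [0.042  0.0449 0.0473]
nestwhite [185. 242.] 339 rect [ 0.6041 -0.2202  0.0414  0.0402] 20.0 z [0.0691 0.072  0.0743]
nestwhite [214. 247.] 348 rect [ 0.6053 -0.1643  0.041   0.041 ] 32.3 z [0.0692 0.0721 0.074 ]
nestwhite [243. 253.] 355 rect [ 0.6081 -0.1079  0.0405  0.0412] 61.6 z [0.0691 0.0722 0.0741]
green [511. 293.] 427 rect [0.5849 0.372  0.0403 0.0418] 42.7 z [0.0391 0.0451 0.0473]
tubetop [410. 117.] 206 rect [0.1658 0.175  0.0468 0.1621] 33.5 z [0.093  0.0995 0.1055]
tubetop [440. 210.] 284 rect [0.4594 0.2342 0.0427 0.0419] 25.1 z [0.0927 0.0981 0.1007]
t 23.27 pos [ 0.4371 -0.3519  0.1613] d [-0.0011  0.0006  0.1273] r [ 0.0002 -0.      0.0003] F [ 0.2 -0.3 -0.1] w 0.058
```

>>> move_arm(
  series=[
    {"dx": -0.0015,"dy": 0.0005,"dz": 0.05,"rx": 0,"ry": 0,"rz": 0},
    {"dx": -0.0015,"dy": 0.0005,"dz": 0.1,"rx": 0,"ry": 0,"rz": 0},
    {"dx": -0.0015,"dy": 0.0005,"dz": 0.127,"rx": 0,"ry": 0,"rz": 0},
    {"dx": -0.0015,"dy": 0.0005,"dz": 0.127,"rx": 0,"ry": 0,"rz": 0},
  ],
)

```text
time_s: 23.78
ee_pos: [0.4368, -0.3524, 0.0322]
eef_rot: [-0.002, 0.721, 0.693, -0.0]
force: [0.5, 0.7, 0.5]
width: 0.0577
grip_force: 0.0
```

>>> move_arm(
  series=[
    {"dx": 0,"dy": 0,"dz": 0,"rx": 0,"ry": 0,"rz": 0},
    {"dx": 0,"dy": 0,"dz": 0,"rx": 0,"ry": 0,"rz": 0},
    {"dx": 0,"dy": 0,"dz": 0,"rx": 0,"ry": 0,"rz": 0},
    {"dx": 0,"dy": 0,"dz": 0,"rx": 0,"ry": 0,"rz": 0},
  ],
  hand=0.02,
)

```text
time_s: 24.28
ee_pos: [0.4376, -0.3541, 0.0358]
eef_rot: [0.001, 0.722, 0.692, 0.0]
force: [0.9, 1.5, 7.3]
width: 0.0413
grip_force: 30.0
```

>>> move_arm(
  series=[
    {"dx": 0,"dy": 0,"dz": -0.04,"rx": 0,"ry": 0,"rz": 0},
    {"dx": 0,"dy": 0,"dz": -0.1,"rx": 0,"ry": 0,"rz": 0},
    {"dx": 0,"dy": 0,"dz": -0.12,"rx": 0,"ry": 0,"rz": 0},
    {"dx": 0,"dy": 0,"dz": -0.12,"rx": 0,"ry": 0,"rz": 0},
  ],
)

```text
time_s: 24.78
ee_pos: [0.4372, -0.3541, 0.1554]
eef_rot: [0.001, 0.722, 0.692, 0.0]
force: [-0.3, -0.7, -2.1]
width: 0.0417
grip_force: 30.0
```

>>> move_arm(
  series=[
    {"dx": 0.028,"dy": 0.05,"dz": 0,"rx": 0,"ry": 0,"rz": 0},
    {"dx": 0.056,"dy": 0.1,"dz": 0,"rx": 0,"ry": 0,"rz": 0},
    {"dx": 0.083,"dy": 0.15,"dz": 0,"rx": 0,"ry": 0,"rz": 0},
    {"dx": 0.0843,"dy": 0.1563,"dz": 0.03,"rx": 0,"ry": 0,"rz": 0},
    {"dx": 0.0843,"dy": 0.1563,"dz": 0.065,"rx": 0,"ry": 0,"rz": 0},
  ],
)

```text
time_s: 25.4
ee_pos: [0.5967, -0.2751, 0.0858]
eef_rot: [-0.001, 0.721, 0.693, -0.0]
force: [0.3, 0.2, -0.9]
width: 0.0412
grip_force: 30.0
```

>>> move_arm(
  series=[
    {"dx": 0,"dy": 0,"dz": 0.01,"rx": 0,"ry": 0,"rz": 0},
    {"dx": 0,"dy": 0,"dz": 0.01,"rx": 0,"ry": 0,"rz": 0},
    {"dx": 0,"dy": 0,"dz": 0.01,"rx": 0,"ry": 0,"rz": 0},
  ],
)

```text
time_s: 25.78
ee_pos: [0.5969, -0.2764, 0.0805]
eef_rot: [0.001, 0.722, 0.692, 0.0]
force: [-1.2, -0.6, -1.1]
width: 0.0416
grip_force: 30.0
```

>>> move_arm(
  series=[
    {"dx": 0,"dy": 0,"dz": 0.007,"rx": 0,"ry": 0,"rz": 0},
    {"dx": 0,"dy": 0,"dz": 0.011,"rx": 0,"ry": 0,"rz": 0},
    {"dx": 0,"dy": 0,"dz": 0.0135,"rx": 0,"ry": 0,"rz": 0},
    {"dx": 0,"dy": 0,"dz": 0.0135,"rx": 0,"ry": 0,"rz": 0},
  ],
)

```text
time_s: 26.28
ee_pos: [0.5965, -0.276, 0.0655]
eef_rot: [-0.0, 0.722, 0.692, -0.0]
force: [-0.4, -0.9, -1.0]
width: 0.0415
grip_force: 30.0
```

>>> move_arm(
  series=[
    {"dx": 0,"dy": 0,"dz": 0.0025,"rx": 0,"ry": 0,"rz": 0},
    {"dx": 0,"dy": 0,"dz": 0.005,"rx": 0,"ry": 0,"rz": 0},
    {"dx": 0,"dy": 0,"dz": 0.005,"rx": 0,"ry": 0,"rz": 0},
  ],
)

```text
time_s: 26.65
ee_pos: [0.5968, -0.2762, 0.0626]
eef_rot: [0.0, 0.722, 0.692, 0.0]
force: [-7.5, 2.9, 17.5]
width: 0.0415
grip_force: 30.0
```

>>> move_arm(
  series=[
    {"dx": 0,"dy": 0,"dz": 0,"rx": 0,"ry": 0,"rz": 0},
    {"dx": 0,"dy": 0,"dz": 0,"rx": 0,"ry": 0,"rz": 0},
    {"dx": 0,"dy": 0,"dz": 0,"rx": 0,"ry": 0,"rz": 0},
  ],
  hand=0.058,
)

```text
time_s: 27.02
ee_pos: [0.5966, -0.276, 0.0605]
eef_rot: [-0.0, 0.722, 0.692, -0.0]
force: [0.3, 0.1, 0.2]
width: 0.0576
grip_force: 0.0
```

>>> move_arm(
  series=[
    {"dx": 0,"dy": 0,"dz": -0.03,"rx": 0,"ry": 0,"rz": 0},
    {"dx": 0,"dy": 0,"dz": -0.085,"rx": 0,"ry": 0,"rz": 0},
    {"dx": 0,"dy": 0,"dz": -0.14,"rx": 0,"ry": 0,"rz": 0},
    {"dx": 0.05,"dy": 0,"dz": -0.15,"rx": 0,"ry": 0,"rz": 0},
    {"dx": 0.1,"dy": 0,"dz": -0.15,"rx": 0,"ry": 0,"rz": 0},
  ],
  hand=0.07,
)

```text
time_s: 27.65
ee_pos: [0.601, -0.1754, 0.2121]
eef_rot: [0.001, 0.722, 0.692, 0.001]
force: [0.6, 0.4, 0.1]
width: 0.0699
grip_force: 0.0
```

```bash
python3 -c "
from h import *
s=snap('scene','sc5.png'); scan(s)
print(find('scene',s,'tube_hole'))
go([.4593,.234,.21],np.deg2rad(24.7))"
```

```text
white [16. 35.] 78 rect [-0.062  -0.981   0.1121  0.0119] 0.0 z [0.0415 0.0475 0.0515]
nestwhite [157. 236.] 328 rect [ 0.6016 -0.2759  0.0412  0.0408] 15.8 z [0.0684 0.0721 0.074 ]
nestwhite [185. 242.] 340 rect [ 0.6035 -0.2197  0.0409  0.0408] 65.9 z [0.0682 0.0721 0.0741]
nestwhite [214. 247.] 345 rect [ 0.6053 -0.1645  0.0421  0.0396] 47.1 z [0.0686 0.0722 0.0742]
nestwhite [243. 253.] 348 rect [ 0.6086 -0.1084  0.0408  0.04  ] 53.0 z [0.0684 0.0723 0.0745]
green [527. 299.] 435 rect [0.5914 0.4005 0.0412 0.0409] 18.8 z [0.0391 0.045  0.0472]
tubetop [414. 102.] 231 rect [0.1227 0.1789 0.0749 0.1692] 16.9 z [0.0929 0.0999 0.1054]
tubetop [440. 210.] 297 rect [0.4589 0.2334 0.0444 0.0418] 23.8 z [0.0926 0.098  0.1007]
[(0.61, [0.4765, 0.242, 0.0321])]
t 27.75 pos [ 0.601  -0.1726  0.2112] d [ 0.4008 -0.1575  0.0013] r [ 0.0008 -0.0005 -0.4702] F [-0.2 -0.9 -0.4] w 0.0697
```

View pics/sc5.png

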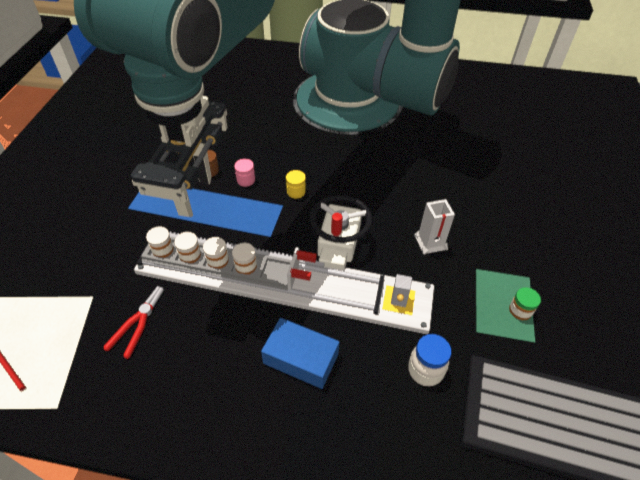

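All four new jars are in nests 0–3, with lid tops at 0.072. The green jar at (525,302) has been knocked about 28 mm but is still upright, with its centre well inside the pad. Now the tube, at (434,226).

>>> move_arm(
  series=[
    {"dx": 0.057,"dy": -0.0225,"dz": 0,"rx": 0,"ry": 0,"rz": -0.067},
    {"dx": 0.114,"dy": -0.045,"dz": 0,"rx": 0,"ry": 0,"rz": -0.134},
    {"dx": 0.172,"dy": -0.0675,"dz": 0,"rx": 0,"ry": 0,"rz": -0.2},
    {"dx": 0.229,"dy": -0.09,"dz": 0,"rx": 0,"ry": 0,"rz": -0.268},
    {"dx": 0.286,"dy": -0.1125,"dz": 0,"rx": 0,"ry": 0,"rz": -0.336},
  ],
)

```text
time_s: 28.38
ee_pos: [0.4996, 0.1156, 0.2107]
eef_rot: [0.0, 0.595, 0.804, 0.0]
force: [1.3, 0.5, -0.1]
width: 0.0698
grip_force: 0.0
```

>>> move_arm(
  series=[
    {"dx": 0.06,"dy": -0.002,"dz": 0,"rx": 0,"ry": 0,"rz": -0.067},
    {"dx": 0.1232,"dy": -0.0046,"dz": 0,"rx": 0,"ry": 0,"rz": -0.134},
    {"dx": 0.1232,"dy": -0.0046,"dz": 0,"rx": 0,"ry": 0,"rz": -0.134},
    {"dx": 0.1232,"dy": -0.0046,"dz": 0,"rx": 0,"ry": 0,"rz": -0.134},
  ],
)

```text
time_s: 28.88
ee_pos: [0.4605, 0.2306, 0.2106]
eef_rot: [0.0, 0.541, 0.841, -0.0]
force: [0.6, -1.1, -0.2]
width: 0.0699
grip_force: 0.0
```

```bash
python3 -c "
from h import *
s=snap('wrist','w3.png'); print(find('wrist',s,'tube_center'),find('wrist',s,'post_foot'),find('wrist',s,'button_nose'),find('wrist',s,'wheel_axis'),find('wrist',s,'crank'))
go([.4593,.234,.082],np.deg2rad(24.7))"
```

```text
[(0.66, [0.4569, 0.2377, 0.0527])] [] [] [(0.98, [0.4846, 0.048, 0.0694])] []
t 29.18 pos [0.4607 0.23   0.2107] d [0.0042 0.0003 0.1287] r [-0.      0.0001 -0.0048] F [-0.1 -1.  -0.5] w 0.07
```

View pics/w3.png

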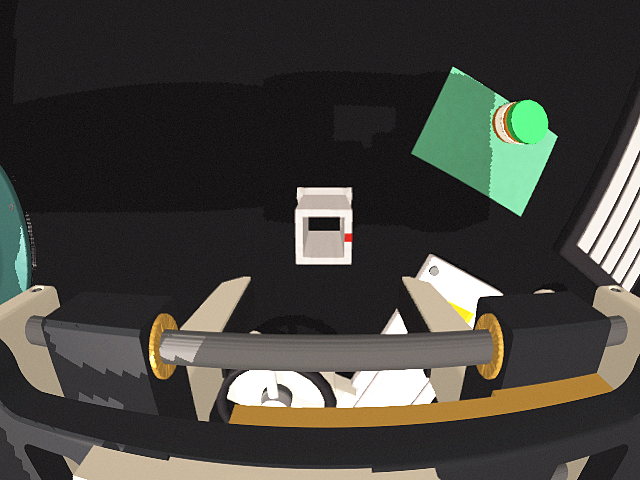

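The wrist picture shows the tube square to the fingers at (324,237), with its stripe on the right at (348,238). The green jar's base at (505,122) is inside the pad. I'll descend and grip.

>>> move_arm(
  series=[
    {"dx": 0.0045,"dy": 0,"dz": 0.04,"rx": 0,"ry": 0,"rz": -0.005},
    {"dx": 0.0045,"dy": 0,"dz": 0.09,"rx": 0,"ry": 0,"rz": -0.005},
    {"dx": 0.0045,"dy": 0,"dz": 0.129,"rx": 0,"ry": 0,"rz": -0.005},
    {"dx": 0.0045,"dy": 0,"dz": 0.129,"rx": 0,"ry": 0,"rz": -0.005},
    {"dx": 0.0045,"dy": 0,"dz": 0.129,"rx": 0,"ry": 0,"rz": -0.005},
  ],
)

```text
time_s: 29.8
ee_pos: [0.4592, 0.2351, 0.0836]
eef_rot: [0.0, 0.539, 0.842, 0.001]
force: [0.5, 0.5, 0.9]
width: 0.07
grip_force: 0.0
```

>>> move_arm(
  series=[
    {"dx": 0,"dy": 0,"dz": 0,"rx": 0,"ry": 0,"rz": 0},
    {"dx": 0,"dy": 0,"dz": 0,"rx": 0,"ry": 0,"rz": 0},
    {"dx": 0,"dy": 0,"dz": 0,"rx": 0,"ry": 0,"rz": 0},
    {"dx": 0,"dy": 0,"dz": 0,"rx": 0,"ry": 0,"rz": 0},
    {"dx": 0,"dy": 0,"dz": 0,"rx": 0,"ry": 0,"rz": 0},
  ],
  hand=0.02,
)

```text
time_s: 30.42
ee_pos: [0.4586, 0.2351, 0.082]
eef_rot: [0.0, 0.539, 0.842, 0.0]
force: [-0.7, 0.6, 3.1]
width: 0.0399
grip_force: 29.9
```

>>> move_arm(
  series=[
    {"dx": 0,"dy": 0,"dz": -0.03,"rx": 0,"ry": 0,"rz": 0},
    {"dx": 0,"dy": 0,"dz": -0.08,"rx": 0,"ry": 0,"rz": 0},
    {"dx": 0,"dy": 0,"dz": -0.12,"rx": 0,"ry": 0,"rz": 0},
    {"dx": 0,"dy": 0,"dz": -0.12,"rx": 0,"ry": 0,"rz": 0},
    {"dx": 0,"dy": 0,"dz": -0.12,"rx": 0,"ry": 0,"rz": 0},
  ],
)

```text
time_s: 31.05
ee_pos: [0.4581, 0.2348, 0.2005]
eef_rot: [-0.0, 0.539, 0.842, -0.001]
force: [0.2, -0.6, -2.1]
width: 0.0398
grip_force: 29.9
```

```bash
python3 -c "
from h import *
s=snap('scene'); K=np.array(s['mtx']); d=s['z_map']; v,u=np.mgrid[:480,:640]
P=np.stack([(u-K[0,2])/K[0,0]*d,(v-K[1,2])/K[1,1]*d,d],-1); W=(P-np.array(s['t']))@np.array(s['R']); z=W[...,2]
o=np.array([.6192,.1807]); y=np.array([.042,.999]); x=np.array([.999,-.042]); a=(W[...,:2]-o)@x; b=(W[...,:2]-o)@y
m=(d>0)&(abs(a)<.03)&(abs(b)<.03)&(z>.071)&(z<.077)
print('top a',np.round(np.percentile(a[m],[1,3,50,97,99]),4),'b',np.round(np.percentile(b[m],[1,3,50,97,99]),4),m.sum())
m=(d>0)&(abs(b)<.005)&(a>.008)&(a<.02)&(z>.022)&(z<.068); print('face a',np.round(np.percentile(a[m],[5,30,50,80,95]),4),m.sum())
hsv=cv2.cvtColor(s['img'],cv2.COLOR_BGR2HSV); my=(abs(a)<.04)&(abs(b)<.04)&(hsv[...,0]>20)&(hsv[...,0]<32)&(hsv[...,1]>150)&(z<.02)
print('yellow',np.round(cv2.minAreaRect(W[my][:,:2].astype(np.float32)),4) if 0 else cv2.minAreaRect(W[my][:,:2].astype(np.float32)))
go([.617,.1807,.22])"
```

```text
top a [-0.0131 -0.0114  0.0013  0.0139  0.0145] b [-0.0132 -0.0126  0.0001  0.0129  0.0135] 208
face a [0.0129 0.014  0.0144 0.0162 0.019 ] 62
yellow ((0.6190145611763, 0.18061982095241547), (0.05180900916457176, 0.052104201167821884), 86.24139404296875)
t 31.1 pos [0.458  0.2348 0.2001] d [-0.1158  0.1216 -0.0201] r [-0.0021  0.0005  0.4749] F [ 0.3  0.4 -2.6] w 0.0393
```

>>> move_arm(
  series=[
    {"dx": -0.051,"dy": 0.019,"dz": -0.02,"rx": 0,"ry": 0,"rz": 0.119},
    {"dx": -0.102,"dy": 0.0375,"dz": -0.02,"rx": 0,"ry": 0,"rz": 0.238},
    {"dx": -0.154,"dy": 0.056,"dz": -0.02,"rx": 0,"ry": 0,"rz": 0.356},
    {"dx": -0.205,"dy": 0.075,"dz": -0.02,"rx": 0,"ry": 0,"rz": 0.475},
    {"dx": -0.205,"dy": 0.075,"dz": -0.02,"rx": 0,"ry": 0,"rz": 0.475},
  ],
)

```text
time_s: 31.72
ee_pos: [0.6137, 0.0778, 0.2191]
eef_rot: [-0.001, 0.723, 0.69, -0.002]
force: [0.1, 0.9, -2.5]
width: 0.0401
grip_force: 30.0
```

>>> move_arm(
  series=[
    {"dx": 0,"dy": 0,"dz": 0,"rx": 0,"ry": 0,"rz": 0},
    {"dx": 0,"dy": 0,"dz": 0,"rx": 0,"ry": 0,"rz": 0},
  ],
)

```text
time_s: 31.98
ee_pos: [0.6119, 0.0812, 0.2214]
eef_rot: [-0.0, 0.721, 0.693, -0.0]
force: [-0.5, -0.6, -1.1]
width: 0.0399
grip_force: 30.0
```

```bash
python3 -c "
from h import *
s=snap('wrist','w4.png')
for l in ['post_foot','button_nose','tube_center','nest0','wheel_axis','crank']: print(l,find('wrist',s,l))
img=s['img']; hsv=cv2.cvtColor(img,cv2.COLOR_BGR2HSV)
m=((hsv[...,0]>20)&(hsv[...,0]<34)&(hsv[...,1]>120)&(hsv[...,2]>80)); m[285:]=0
print(m.sum()); n,l,st,c=cv2.connectedComponentsWithStats(m.astype(np.uint8)); print([(c[i].round(1),st[i]) for i in range(1,n) if st[i,4]>30])
K=np.array(s['mtx'])
def ray(u,v,z):
    dx,dy=(u-K[0,2])/K[0,0],(v-K[1,2])/K[1,1]; th=np.hypot(dx,dy); r=np.array([dx/th*np.sin(th),dy/th*np.sin(th),np.cos(th)]); r=np.array(s['R']).T@r; c=toW(s,[0,0,0]); return c+r*(z-c[2])/r[2]
ys,xs=np.nonzero(m); Q=np.array([ray(u,v,.016)[:2] for u,v in zip(xs,ys)],np.float32); Q=Q[(abs(Q-[.617,.182])<.05).all(1)]; print(cv2.minAreaRect(Q),len(Q))
go([.617,.1807,.22])"
```

```text
post_foot [(0.57, [0.6161, 0.1805, 0.0186])]
button_nose [(0.58, [0.6422, 0.1812, 0.0519])]
tube_center [(0.69, [0.6082, 0.0855, 0.1957])]
nest0 [(0.65, [0.6065, -0.103, 0.0294])]
wheel_axis [(0.96, [0.4813, 0.0522, 0.0696]), (0.41, [0.616, 0.1807, 0.0167])]
crank [(0.69, [0.5321, 0.0521, 0.104])]
1805
[(array([326.4, 119.3]), array([ 299,   88,   58,   56, 1805], dtype=int32))]
((0.617380678653717, 0.18252751231193542), (0.05314986780285835, 0.053593508899211884), 87.76451873779297) 1805
t 32.33 pos [0.6124 0.0806 0.2219] d [0.1002 0.0004 0.0019] r [ 0.0003 -0.0001  0.0004] F [ 0.  -1.3 -1.9] w 0.0399
```

View pics/w4.png

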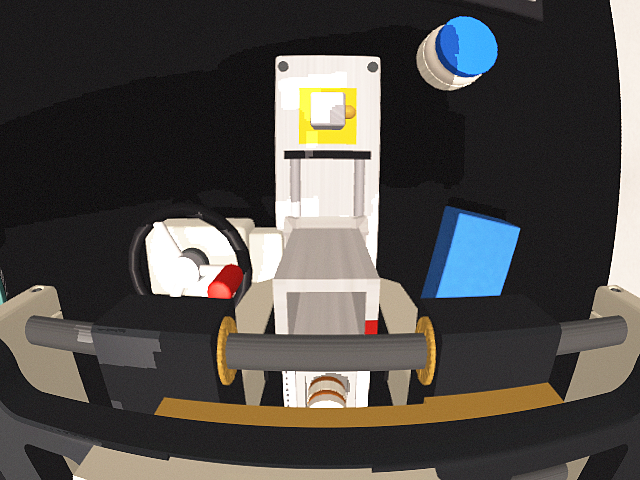

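The wrist picture shows the post on its yellow square at (327,117), with the button on the right at (350,112). The held tube has its stripe on the right at (371,327), which is the correct side. Next I'll work out the tube's offset along the jaws.

```bash
python3 -c "
from h import *
s=snap('wrist'); st=bot.read_state(); q=st['eef_rot']; Rt=Ro.from_quat([q[1],q[2],q[3],q[0]]).as_matrix(); K=np.array(s['mtx'])
Rc=Rt.T@np.array(s['R']).T; c=Rt.T@(toW(s,[0,0,0])-st['ee_pos'])   # camera in tool frame
def ray(u,v,zt):
    dx,dy=(u-K[0,2])/K[0,0],(v-K[1,2])/K[1,1]; th=np.hypot(dx,dy); r=Rc@np.array([dx/th*np.sin(th),dy/th*np.sin(th),np.cos(th)]); return np.round(c+r*(zt-c[2])/r[2],4)
print('cam in tool',np.round(c,4))
im=cv2.imread('pics/w3.png')
g=im[180:275,280:370].mean(-1).astype(int); print('cols@rows', [ (r+180,[int(x) for x in g[r,42:46]]) for r in range(20,95,3)])
print('row edges',[(cc+280,int(g[70,cc])) for cc in range(8,82,2)])
for uv in [(324.3,210),(324.3,265),(295.5,237),(353,237)]: print(uv,ray(*uv,.2107-.1))
g4=s['img'][265:300,300:350].mean(1).mean(-1).astype(int); print('now rows',list(zip(range(265,300),g4.tolist())))
for r in (276,280,284,292): print(r,ray(326,r,-.018))
"
```

```text
cam in tool [ 6.85e-02  1.00e-04 -1.48e-01]
cols@rows [(200, [182, 183, 179, 177]), (203, [182, 179, 182, 179]), (206, [177, 176, 181, 178]), (209, [221, 219, 222, 219]), (212, [243, 243, 242, 243]), (215, [254, 253, 253, 254]), (218, [7, 4, 9, 8]), (221, [21, 15, 19, 21]), (224, [21, 19, 22, 16]), (227, [23, 22, 19, 20]), (230, [61, 59, 58, 59]), (233, [181, 183, 181, 174]), (236, [182, 180, 180, 178]), (239, [182, 180, 180, 177]), (242, [183, 179, 182, 179]), (245, [181, 176, 182, 177]), (248, [183, 176, 178, 182]), (251, [178, 180, 176, 180]), (254, [180, 182, 179, 183]), (257, [201, 199, 201, 194]), (260, [240, 240, 240, 241]), (263, [248, 248, 249, 248]), (266, [30, 23, 30, 32]), (269, [33, 32, 33, 32]), (272, [33, 28, 38, 31])]
row edges [(288, 32), (290, 34), (292, 28), (294, 10), (296, 255), (298, 238), (300, 238), (302, 226), (304, 160), (306, 184), (308, 183), (310, 180), (312, 179), (314, 176), (316, 181), (318, 179), (320, 183), (322, 182), (324, 180), (326, 181), (328, 184), (330, 180), (332, 182), (334, 181), (336, 175), (338, 184), (340, 184), (342, 173), (344, 216), (346, 237), (348, 239), (350, 253), (352, 4), (354, 31), (356, 32), (358, 32), (360, 34)]
(324.3, 210) [ 0.0262 -0.001   0.1107]
(324.3, 265) [-0.0144 -0.001   0.1107]
(295.5, 237) [ 0.0066 -0.0217  0.1107]
(353, 237) [0.0066 0.0196 0.1107]
now rows [(265, 166), (266, 165), (267, 166), (268, 166), (269, 166), (270, 166), (271, 166), (272, 166), (273, 166), (274, 166), (275, 166), (276, 166), (277, 164), (278, 162), (279, 211), (280, 238), (281, 233), (282, 232), (283, 232), (284, 232), (285, 232), (286, 232), (287, 232), (288, 232), (289, 232), (290, 235), (291, 234), (292, 158), (293, 163), (294, 165), (295, 165), (296, 165), (297, 165), (298, 166), (299, 165)]
276 [ 0.0225  0.0002 -0.018 ]
280 [ 0.0209  0.0002 -0.018 ]
284 [ 0.0194  0.0002 -0.018 ]
292 [ 0.0161  0.0002 -0.018 ]
```

>>> move_arm(
  series=[
    {"dx": 0.05,"dy": 0.0003,"dz": 0,"rx": 0,"ry": 0,"rz": 0},
    {"dx": 0.1006,"dy": 0.0004,"dz": 0,"rx": 0,"ry": 0,"rz": 0},
    {"dx": 0.1006,"dy": 0.0004,"dz": 0.025,"rx": 0,"ry": 0,"rz": 0},
    {"dx": 0.1006,"dy": 0.0004,"dz": 0.055,"rx": 0,"ry": 0,"rz": 0},
    {"dx": 0.1006,"dy": 0.0004,"dz": 0.055,"rx": 0,"ry": 0,"rz": 0},
  ],
)

```text
time_s: 33.0
ee_pos: [0.6162, 0.1808, 0.1645]
eef_rot: [-0.001, 0.722, 0.692, -0.002]
force: [0.7, -0.3, -2.7]
width: 0.0398
grip_force: 30.0
```

>>> move_arm(
  series=[
    {"dx": 0,"dy": 0,"dz": 0.005,"rx": 0,"ry": 0,"rz": 0},
    {"dx": 0,"dy": 0,"dz": 0.01,"rx": 0,"ry": 0,"rz": 0},
    {"dx": 0,"dy": 0,"dz": 0.013,"rx": 0,"ry": 0,"rz": 0},
    {"dx": 0,"dy": 0,"dz": 0.013,"rx": 0,"ry": 0,"rz": 0},
  ],
)

```text
time_s: 33.5
ee_pos: [0.6172, 0.1808, 0.1538]
eef_rot: [-0.0, 0.722, 0.692, -0.0]
force: [-0.0, -0.6, -1.1]
width: 0.0402
grip_force: 30.0
```

>>> move_arm(
  series=[
    {"dx": 0,"dy": 0,"dz": 0.002,"rx": 0,"ry": 0,"rz": 0},
    {"dx": 0,"dy": 0,"dz": 0.004,"rx": 0,"ry": 0,"rz": 0},
    {"dx": 0,"dy": 0,"dz": 0.005,"rx": 0,"ry": 0,"rz": 0},
    {"dx": 0,"dy": 0,"dz": 0.005,"rx": 0,"ry": 0,"rz": 0},
  ],
)

```text
time_s: 34.0
ee_pos: [0.6172, 0.1809, 0.1487]
eef_rot: [-0.0, 0.722, 0.692, -0.0]
force: [-1.2, -0.0, -1.5]
width: 0.0398
grip_force: 30.0
```

Mouth is around the post top. I'll go on in small steps.

>>> move_arm(
  series=[
    {"dx": 0,"dy": 0,"dz": 0.0015,"rx": 0,"ry": 0,"rz": 0},
    {"dx": 0,"dy": 0,"dz": 0.003,"rx": 0,"ry": 0,"rz": 0},
    {"dx": 0,"dy": 0,"dz": 0.0045,"rx": 0,"ry": 0,"rz": 0},
    {"dx": 0,"dy": 0,"dz": 0.0045,"rx": 0,"ry": 0,"rz": 0},
  ],
)

```text
time_s: 34.5
ee_pos: [0.6171, 0.1808, 0.1441]
eef_rot: [-0.0, 0.722, 0.692, -0.0]
force: [0.6, 0.7, -2.6]
width: 0.0401
grip_force: 30.0
```

>>> move_arm(
  series=[
    {"dx": 0,"dy": 0,"dz": 0.001,"rx": 0,"ry": 0,"rz": 0},
    {"dx": 0,"dy": 0,"dz": 0.002,"rx": 0,"ry": 0,"rz": 0},
    {"dx": 0,"dy": 0,"dz": 0.002,"rx": 0,"ry": 0,"rz": 0},
  ],
)

```text
time_s: 34.88
ee_pos: [0.6172, 0.1809, 0.1422]
eef_rot: [-0.0, 0.722, 0.692, -0.0]
force: [-1.0, -1.4, -1.8]
width: 0.0396
grip_force: 30.0
```

>>> move_arm(
  series=[
    {"dx": 0,"dy": 0,"dz": 0.002,"rx": 0,"ry": 0,"rz": 0},
    {"dx": 0,"dy": 0,"dz": 0.004,"rx": 0,"ry": 0,"rz": 0},
    {"dx": 0,"dy": 0,"dz": 0.006,"rx": 0,"ry": 0,"rz": 0},
    {"dx": 0,"dy": 0,"dz": 0.008,"rx": 0,"ry": 0,"rz": 0},
    {"dx": 0,"dy": 0,"dz": 0.008,"rx": 0,"ry": 0,"rz": 0},
  ],
)

```text
time_s: 35.5
ee_pos: [0.6175, 0.1809, 0.1344]
eef_rot: [0.0, 0.722, 0.692, 0.0]
force: [2.6, 0.0, -1.1]
width: 0.0399
grip_force: 30.0
```

>>> move_arm(
  series=[
    {"dx": 0,"dy": 0,"dz": 0.002,"rx": 0,"ry": 0,"rz": 0},
    {"dx": 0,"dy": 0,"dz": 0.004,"rx": 0,"ry": 0,"rz": 0},
    {"dx": 0,"dy": 0,"dz": 0.006,"rx": 0,"ry": 0,"rz": 0},
    {"dx": 0,"dy": 0,"dz": 0.006,"rx": 0,"ry": 0,"rz": 0},
  ],
)

```text
time_s: 36.0
ee_pos: [0.6172, 0.1809, 0.128]
eef_rot: [-0.0, 0.722, 0.692, -0.0]
force: [3.8, 0.5, 0.5]
width: 0.04
grip_force: 30.0
```

>>> move_arm(
  series=[
    {"dx": 0,"dy": 0,"dz": 0.003,"rx": 0,"ry": 0,"rz": 0},
    {"dx": 0,"dy": 0,"dz": 0.006,"rx": 0,"ry": 0,"rz": 0},
    {"dx": 0,"dy": 0,"dz": 0.009,"rx": 0,"ry": 0,"rz": 0},
    {"dx": 0,"dy": 0,"dz": 0.012,"rx": 0,"ry": 0,"rz": 0},
    {"dx": 0,"dy": 0,"dz": 0.014,"rx": 0,"ry": 0,"rz": 0},
  ],
)

```text
time_s: 36.62
ee_pos: [0.6171, 0.1808, 0.1138]
eef_rot: [-0.0, 0.722, 0.692, -0.0]
force: [4.1, 0.7, -0.8]
width: 0.0398
grip_force: 30.0
```

>>> move_arm(
  series=[
    {"dx": 0,"dy": 0,"dz": 0.003,"rx": 0,"ry": 0,"rz": 0},
    {"dx": 0,"dy": 0,"dz": 0.006,"rx": 0,"ry": 0,"rz": 0},
    {"dx": 0,"dy": 0,"dz": 0.009,"rx": 0,"ry": 0,"rz": 0},
    {"dx": 0,"dy": 0,"dz": 0.011,"rx": 0,"ry": 0,"rz": 0},
    {"dx": 0,"dy": 0,"dz": 0.011,"rx": 0,"ry": 0,"rz": 0},
  ],
)

```text
time_s: 37.25
ee_pos: [0.6167, 0.1808, 0.1024]
eef_rot: [-0.0, 0.722, 0.692, -0.001]
force: [5.6, 0.0, -8.0]
width: 0.04
grip_force: 30.0
```

>>> move_arm(
  series=[
    {"dx": 0,"dy": 0,"dz": 0.0015,"rx": 0,"ry": 0,"rz": 0},
    {"dx": 0,"dy": 0,"dz": 0.003,"rx": 0,"ry": 0,"rz": 0},
    {"dx": 0,"dy": 0,"dz": 0.004,"rx": 0,"ry": 0,"rz": 0},
    {"dx": 0,"dy": 0,"dz": 0.004,"rx": 0,"ry": 0,"rz": 0},
  ],
)

```text
time_s: 37.75
ee_pos: [0.617, 0.1809, 0.0993]
eef_rot: [-0.0, 0.722, 0.692, -0.0]
force: [0.5, 0.5, -1.0]
width: 0.0402
grip_force: 30.0
```

```bash
python3 -c "
from h import *
go([.617,.1811,.098])"
```

```text
t 37.75 pos [0.617  0.1809 0.0993] d [ 0.0002 -0.      0.0013] r [-0.0004 -0.     -0.    ] F [ 0.5  0.5 -1. ] w 0.0402
```

The side force has gone to zero, so the button has popped out. I'll press the last bit down onto the plate.

>>> move_arm(
  series=[
    {"dx": 0,"dy": 0,"dz": 0.001,"rx": 0,"ry": 0,"rz": 0},
    {"dx": 0,"dy": 0,"dz": 0.002,"rx": 0,"ry": 0,"rz": 0},
    {"dx": 0,"dy": 0,"dz": 0.0025,"rx": 0,"ry": 0,"rz": 0},
  ],
)

```text
time_s: 38.12
ee_pos: [0.6173, 0.181, 0.0979]
eef_rot: [0.0, 0.722, 0.692, 0.0]
force: [-5.6, -0.9, 12.7]
width: 0.0401
grip_force: 30.0
```

>>> move_arm(
  series=[
    {"dx": 0,"dy": 0,"dz": 0,"rx": 0,"ry": 0,"rz": 0},
    {"dx": 0,"dy": 0,"dz": 0,"rx": 0,"ry": 0,"rz": 0},
    {"dx": 0,"dy": 0,"dz": 0,"rx": 0,"ry": 0,"rz": 0},
  ],
  hand=0.06,
)

```text
time_s: 38.5
ee_pos: [0.6172, 0.1809, 0.0966]
eef_rot: [-0.0, 0.722, 0.692, -0.0]
force: [-0.1, -0.5, 0.5]
width: 0.0594
grip_force: 0.0
```

>>> move_arm(
  series=[
    {"dx": 0,"dy": 0,"dz": -0.03,"rx": 0,"ry": 0,"rz": 0},
    {"dx": 0,"dy": 0,"dz": -0.08,"rx": 0,"ry": 0,"rz": 0},
    {"dx": -0.04,"dy": -0.02,"dz": -0.12,"rx": 0,"ry": 0,"rz": 0},
    {"dx": -0.04,"dy": -0.02,"dz": -0.12,"rx": 0,"ry": 0,"rz": 0},
  ],
)

```text
time_s: 39.0
ee_pos: [0.5959, 0.1404, 0.2208]
eef_rot: [0.002, 0.722, 0.692, 0.002]
force: [0.5, 0.4, 0.0]
width: 0.0599
grip_force: 0.0
```

```bash
python3 -c "
from h import *
s=snap('scene'); scan(s)
K=np.array(s['mtx']); d=s['z_map']; v,u=np.mgrid[:480,:640]
P=np.stack([(u-K[0,2])/K[0,0]*d,(v-K[1,2])/K[1,1]*d,d],-1); W=(P-np.array(s['t']))@np.array(s['R']); m=(d>0)&(abs(W[...,0]-.619)<.04)&(abs(W[...,1]-.181)<.04)&(W[...,2]>.105)&(W[...,2]<.13)
print('tube top z',np.percentile(W[m][:,2],[5,50,95]),cv2.minAreaRect(W[m][:,:2].astype(np.float32)))
cv2.imwrite('pics/sc6.png',cv2.resize(s['img'][180:340,280:480],None,fx=3,fy=3,interpolation=cv2.INTER_CUBIC))
w=snap('wrist'); print(find('wrist',w,'wheel_axis'),find('wrist',w,'crank'))
H=cv2.cvtColor(s['img'],cv2.COLOR_BGR2HSV); z=W[...,2]
r=((H[...,0]<8)|(H[...,0]>172))&(H[...,1]>150)&(z>.08)&(z<.135)&(d>0)&(u<370)&(u>310)&(v<245); q=W[r]; print('crank',np.round(np.percentile(q,[2,50,98],axis=0),4)); t=q[q[:,2]>.12]; print('top',np.round(t.mean(0),4),len(t))
go([.5305,.0515,.2])"
```

```text
nestwhite [157. 236.] 329 rect [ 0.6011 -0.2758  0.0409  0.0404] 2.1 z [0.069  0.0722 0.0744]
nestwhite [185. 242.] 337 rect [ 0.6028 -0.2201  0.0405  0.041 ] 31.3 z [0.0692 0.0721 0.0742]
nestwhite [214. 247.] 348 rect [ 0.6053 -0.1641  0.0418  0.0405] 15.8 z [0.0691 0.0719 0.0742]
nestwhite [243. 253.] 359 rect [ 0.6076 -0.1086  0.0426  0.0399] 16.0 z [0.0688 0.0721 0.0743]
green [527. 299.] 436 rect [0.5912 0.4007 0.0408 0.0423] 63.2 z [0.0394 0.0451 0.0474]
tubetop [407. 266.] 92 rect [0.605  0.1839 0.0307 0.0117] 70.0 z [0.0933 0.099  0.1057]
tube top z [0.10646422 0.11441025 0.11720733] ((0.6191728711128235, 0.18111376464366913), (0.039846889674663544, 0.04378315806388855), 87.465576171875)
[] [(0.71, [0.6445, 0.1802, 0.0523])]
crank [[0.5279 0.0422 0.082 ]
 [0.541  0.0505 0.1099]
 [0.5446 0.0586 0.1221]]
top [0.5342 0.0498 0.1212] 47
t 39.2 pos [0.5953 0.1421 0.2153] d [-0.0932 -0.061   0.0155] r [-0.0018  0.0003  0.0001] F [-0.9  0.1  0.4] w 0.0595
```

View pics/sc6.png

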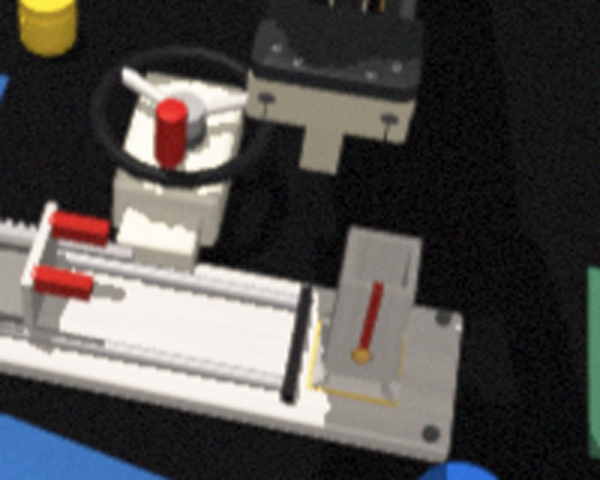

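The picture shows the tube seated on the post, with the brass button out through the hole at (362,355) below the stripe. The tube top is at 0.116 as expected, and all the jars are in place. Now the crank, at (171,130) in the crop.

>>> move_arm(
  series=[
    {"dx": -0.047,"dy": -0.031,"dz": 0,"rx": 0,"ry": 0,"rz": 0},
    {"dx": -0.0927,"dy": -0.061,"dz": 0,"rx": 0,"ry": 0,"rz": 0},
    {"dx": -0.0927,"dy": -0.061,"dz": 0.03,"rx": 0,"ry": 0,"rz": 0},
    {"dx": -0.0927,"dy": -0.061,"dz": 0.06,"rx": 0,"ry": 0,"rz": 0},
    {"dx": -0.0927,"dy": -0.061,"dz": 0.06,"rx": 0,"ry": 0,"rz": 0},
  ],
  hand=0.045,
)

```text
time_s: 39.83
ee_pos: [0.5296, 0.052, 0.1538]
eef_rot: [-0.002, 0.722, 0.692, -0.002]
force: [-0.3, 0.0, 0.8]
width: 0.0453
grip_force: 0.0
```

```bash
python3 -c "
from h import *
go([.5305,.052,.105])
s=snap('wrist','w5.png')"
```

```text
t 39.83 pos [0.5296 0.052  0.1538] d [0.0001 0.0012 0.0488] r [-0.0052  0.0004  0.0002] F [-0.3  0.   0.8] w 0.0453
```

View pics/w5.png

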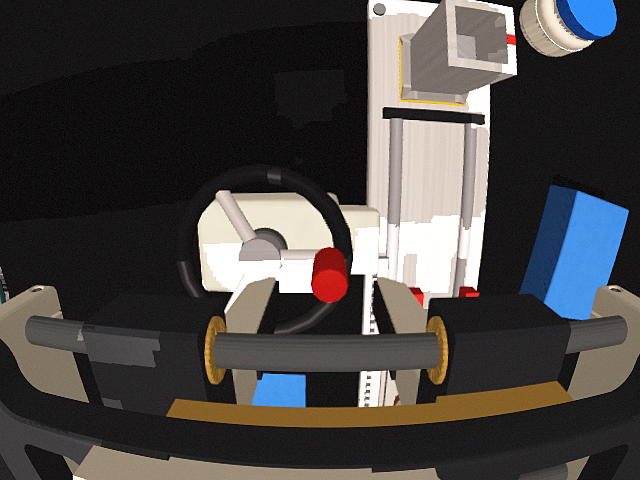

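The crank handle's top is at (329,285), almost centred between the fingertips, and the wheel hub is at (262,245). I'll convert those two pixels.

```bash
python3 -c "
from h import *
s=snap('wrist'); st=bot.read_state(); K=np.array(s['mtx']); c=toW(s,[0,0,0])
def ray(u,v,z):
    dx,dy=(u-K[0,2])/K[0,0],(v-K[1,2])/K[1,1]; th=np.hypot(dx,dy); r=np.array(s['R']).T@np.array([dx/th*np.sin(th),dy/th*np.sin(th),np.cos(th)]); return c+r*(z-c[2])/r[2]
h=cv2.cvtColor(s['img'],cv2.COLOR_BGR2HSV); m=((h[...,0]<8)|(h[...,0]>172))&(h[...,1]>150); v,u=np.nonzero(m); k=(u>300)&(u<355)&(v>235)&(v<310); u,v=u[k],v[k]
print('red',u.min(),u.max(),v.min(),v.max())
for vv in (v.max()-16,v.max()-14): print('crank top',np.round(ray(u[v>v.max()-25].mean(),vv,.126),4))
print('near edge',np.round(ray(u[v>v.max()-3].mean(),v.max()+.5,.126),4),'left/right edge',np.round(ray(u[v>v.max()-25].min()-.5,v.max()-15,.126),4),np.round(ray(u[v>v.max()-25].max()+.5,v.max()-15,.126),4))
b=(s['img'].max(-1)<75); 
for uv in [(262,245)]: print('hub',np.round(ray(*uv,.078),4))
# rim outer edges: left and right extreme, top extreme
for uv in [(177,250),(352,235),(262,165)]: print(uv,np.round(ray(*uv,.075),4))
go([.5305,.052,.105])
"
```

```text
red 310 350 247 301
crank top [0.5315 0.0527 0.126 ]
crank top [0.5315 0.0516 0.126 ]
near edge [0.531  0.0435 0.126 ] left/right edge [0.5221 0.0525 0.126 ] [0.541  0.0518 0.126 ]
hub [0.4902 0.0629 0.078 ]
(177, 250) [0.4299 0.0609 0.075 ]
(352, 235) [0.5474 0.0664 0.075 ]
(262, 165) [0.4933 0.1131 0.075 ]
t 39.92 pos [0.5308 0.052  0.1569] d [-0.0001 -0.0003  0.0519] r [-0.0009  0.      0.0004] F [0.5 0.9 0.3] w 0.0452
```

>>> move_arm(
  series=[
    {"dx": 0.001,"dy": 0.0005,"dz": 0.02,"rx": 0,"ry": 0,"rz": 0},
    {"dx": 0.001,"dy": 0.0005,"dz": 0.04,"rx": 0,"ry": 0,"rz": 0},
    {"dx": 0.001,"dy": 0.0005,"dz": 0.05,"rx": 0,"ry": 0,"rz": 0},
    {"dx": 0.001,"dy": 0.0005,"dz": 0.05,"rx": 0,"ry": 0,"rz": 0},
  ],
)

```text
time_s: 40.42
ee_pos: [0.5308, 0.0526, 0.1057]
eef_rot: [-0.001, 0.722, 0.692, -0.001]
force: [0.8, 0.4, -0.2]
width: 0.0451
grip_force: 0.0
```

>>> move_arm(
  series=[
    {"dx": 0,"dy": 0,"dz": 0,"rx": 0,"ry": 0,"rz": 0},
    {"dx": 0,"dy": 0,"dz": 0,"rx": 0,"ry": 0,"rz": 0},
    {"dx": 0,"dy": 0,"dz": 0,"rx": 0,"ry": 0,"rz": 0},
    {"dx": 0,"dy": 0,"dz": 0,"rx": 0,"ry": 0,"rz": 0},
    {"dx": 0,"dy": 0,"dz": 0,"rx": 0,"ry": 0,"rz": 0},
  ],
  hand=0.01,
)

```text
time_s: 41.05
ee_pos: [0.5312, 0.0527, 0.1072]
eef_rot: [0.0, 0.722, 0.692, 0.0]
force: [-4.3, 0.7, 5.0]
width: 0.0194
grip_force: 30.0
```

```bash
cat > circ.py <<'E'
import numpy as np,sys
def rows(th0,a,b,n,r=.045):
    P=lambda f:np.array([np.sin(th0-np.radians(f)),np.cos(th0-np.radians(f))])*r
    return ' '.join('(%.4f %.4f)'%tuple(P(f)-P(a)) for f in np.linspace(a,b,n+1)[1:])
if __name__=='__main__':
    for a in range(0,1200,150): print(a,'dx dy:',rows(.058,a,a+150,5))
E
python3 circ.py
```

```text
0 dx dy: (-0.0228 -0.0047) (-0.0402 -0.0202) (-0.0475 -0.0423) (-0.0428 -0.0651) (-0.0273 -0.0825)
150 dx dy: (0.0221 -0.0073) (0.0449 -0.0026) (0.0623 0.0129) (0.0696 0.0350) (0.0649 0.0578)
300 dx dy: (-0.0155 0.0174) (-0.0376 0.0247) (-0.0604 0.0200) (-0.0778 0.0045) (-0.0851 -0.0176)
450 dx dy: (0.0047 -0.0228) (0.0202 -0.0402) (0.0423 -0.0475) (0.0651 -0.0428) (0.0825 -0.0273)
600 dx dy: (0.0073 0.0221) (0.0026 0.0449) (-0.0129 0.0623) (-0.0350 0.0696) (-0.0578 0.0649)
750 dx dy: (-0.0174 -0.0155) (-0.0247 -0.0376) (-0.0200 -0.0604) (-0.0045 -0.0778) (0.0176 -0.0851)
900 dx dy: (0.0228 0.0047) (0.0402 0.0202) (0.0475 0.0423) (0.0428 0.0651) (0.0273 0.0825)
1050 dx dy: (-0.0221 0.0073) (-0.0449 0.0026) (-0.0623 -0.0129) (-0.0696 -0.0350) (-0.0649 -0.0578)
```

>>> move_arm(
  series=[
    {"dx": -0.0228,"dy": -0.0047,"dz": 0,"rx": 0,"ry": 0,"rz": 0},
    {"dx": -0.0402,"dy": -0.0202,"dz": 0,"rx": 0,"ry": 0,"rz": 0},
    {"dx": -0.0475,"dy": -0.0423,"dz": 0,"rx": 0,"ry": 0,"rz": 0},
    {"dx": -0.0475,"dy": -0.0423,"dz": 0,"rx": 0,"ry": 0,"rz": 0},
  ],
)

```text
time_s: 41.55
ee_pos: [0.4862, 0.0083, 0.1071]
eef_rot: [-0.001, 0.722, 0.692, 0.002]
force: [-1.1, 15.8, 0.9]
width: 0.0193
grip_force: 30.0
```

```bash
cat > circ.py <<'E'
import numpy as np
ty=np.array([.9991,-.0419]); tx=np.array([.0419,.9991])
def run(C,P,angs,n=5,r=.045):
    W=lambda a:np.array(C)+r*np.array([np.cos(np.radians(a)),np.sin(np.radians(a))])
    P=np.array(P)
    for i in range(0,len(angs),n):
        print(angs[i:i+n],' '.join('(%.4f %.4f)'%((W(a)-P)@tx,(W(a)-P)@ty) for a in angs[i:i+n])); P=W(angs[min(i+n,len(angs))-1])
E
python3 -c "
from circ import *
run((.4860,.0535),(.4869,.007),[-120,-150,-180,-210,-240,-270,-300,-330,-360,-390])"
```

```text
[-120, -150, -180, -210, -240] (0.0065 -0.0237) (0.0223 -0.0408) (0.0445 -0.0478) (0.0673 -0.0427) (0.0844 -0.0270)
[-270, -300, -330, -360, -390] (0.0070 0.0222) (0.0019 0.0450) (-0.0139 0.0621) (-0.0361 0.0691) (-0.0588 0.0640)
```

>>> move_arm(
  series=[
    {"dx": 0.0065,"dy": -0.0237,"dz": 0,"rx": 0,"ry": 0,"rz": 0},
    {"dx": 0.0223,"dy": -0.0408,"dz": 0,"rx": 0,"ry": 0,"rz": 0},
    {"dx": 0.0445,"dy": -0.0478,"dz": 0,"rx": 0,"ry": 0,"rz": 0},
    {"dx": 0.0445,"dy": -0.0478,"dz": 0,"rx": 0,"ry": 0,"rz": 0},
  ],
)

```text
time_s: 42.05
ee_pos: [0.4411, 0.0544, 0.1072]
eef_rot: [0.0, 0.721, 0.693, 0.001]
force: [-1.2, 0.5, 3.9]
width: 0.0194
grip_force: 30.0
```

>>> move_arm(
  series=[
    {"dx": 0.0228,"dy": 0.0051,"dz": 0,"rx": 0,"ry": 0,"rz": 0},
    {"dx": 0.0399,"dy": 0.0208,"dz": 0,"rx": 0,"ry": 0,"rz": 0},
    {"dx": 0.0469,"dy": 0.043,"dz": 0,"rx": 0,"ry": 0,"rz": 0},
    {"dx": 0.0469,"dy": 0.043,"dz": 0,"rx": 0,"ry": 0,"rz": 0},
  ],
)

```text
time_s: 42.55
ee_pos: [0.4875, 0.0988, 0.1072]
eef_rot: [0.0, 0.722, 0.692, 0.0]
force: [1.0, 3.3, 5.8]
width: 0.0196
grip_force: 30.0
```

```bash
python3 -c "
from circ import *
run((.4860,.0535),(.4860,.0985),[-300-30*i for i in range(30)])"
```

```text
[-300, -330, -360, -390, -420] (-0.0051 0.0227) (-0.0208 0.0399) (-0.0431 0.0468) (-0.0658 0.0418) (-0.0830 0.0260)
[-450, -480, -510, -540, -570] (-0.0070 -0.0222) (-0.0019 -0.0450) (0.0139 -0.0621) (0.0361 -0.0691) (0.0588 -0.0640)
[-600, -630, -660, -690, -720] (0.0171 0.0158) (0.0241 0.0380) (0.0190 0.0607) (0.0033 0.0779) (-0.0190 0.0848)
[-750, -780, -810, -840, -870] (-0.0227 -0.0051) (-0.0399 -0.0208) (-0.0468 -0.0431) (-0.0418 -0.0658) (-0.0260 -0.0830)
[-900, -930, -960, -990, -1020] (0.0222 -0.0070) (0.0450 -0.0019) (0.0621 0.0139) (0.0691 0.0361) (0.0640 0.0588)
[-1050, -1080, -1110, -1140, -1170] (-0.0158 0.0171) (-0.0380 0.0241) (-0.0607 0.0190) (-0.0779 0.0033) (-0.0848 -0.0190)
```

>>> move_arm(
  series=[
    {"dx": -0.0051,"dy": 0.0227,"dz": 0,"rx": 0,"ry": 0,"rz": 0},
    {"dx": -0.0208,"dy": 0.0399,"dz": 0,"rx": 0,"ry": 0,"rz": 0},
    {"dx": -0.0431,"dy": 0.0468,"dz": 0,"rx": 0,"ry": 0,"rz": 0},
    {"dx": -0.0658,"dy": 0.0418,"dz": 0,"rx": 0,"ry": 0,"rz": 0},
    {"dx": -0.083,"dy": 0.026,"dz": 0,"rx": 0,"ry": 0,"rz": 0},
  ],
)

```text
time_s: 43.18
ee_pos: [0.5085, 0.0139, 0.107]
eef_rot: [-0.001, 0.722, 0.692, 0.0]
force: [-11.3, 23.4, 14.0]
width: 0.0195
grip_force: 30.0
```

>>> move_arm(
  series=[
    {"dx": -0.007,"dy": -0.0222,"dz": 0,"rx": 0,"ry": 0,"rz": 0},
    {"dx": -0.0019,"dy": -0.045,"dz": 0,"rx": 0,"ry": 0,"rz": 0},
    {"dx": 0.0139,"dy": -0.0621,"dz": 0,"rx": 0,"ry": 0,"rz": 0},
    {"dx": 0.0361,"dy": -0.0691,"dz": 0,"rx": 0,"ry": 0,"rz": 0},
    {"dx": 0.0588,"dy": -0.064,"dz": 0,"rx": 0,"ry": 0,"rz": 0},
  ],
)

```text
time_s: 43.8
ee_pos: [0.4466, 0.0759, 0.1073]
eef_rot: [0.0, 0.722, 0.692, -0.0]
force: [15.3, -9.8, -1.6]
width: 0.0196
grip_force: 30.0
```

```bash
python3 -c "
from h import *
s=snap('scene','sc7.png'); scan(s); go([.5,.05,.107])"
```

```text
nestwhite [189. 242.] 341 rect [ 0.6032 -0.2126  0.0422  0.0408] 0.6 z [0.0689 0.0721 0.0743]
nestwhite [218. 248.] 348 rect [ 0.6061 -0.1574  0.0402  0.0405] 69.4 z [0.0687 0.072  0.074 ]
nestwhite [247. 253.] 361 rect [ 0.6078 -0.1017  0.0432  0.0408] 52.3 z [0.0686 0.0722 0.0743]
nestwhite [277. 259.] 368 rect [ 0.6111 -0.0446  0.0414  0.0396] 13.9 z [0.0687 0.0721 0.0741]
green [528. 299.] 436 rect [0.5916 0.4    0.0418 0.0417] 17.1 z [0.0397 0.0449 0.0473]
tubetop [432.  86.] 127 rect [0.0569 0.2059 0.0113 0.0804] 6.9 z [0.0929 0.0994 0.1054]
tubetop [407. 266.] 96 rect [0.6053 0.1849 0.0329 0.0138] 62.6 z [0.0926 0.0991 0.1055]
t 43.85 pos [0.448  0.0775 0.1073] d [-0.0253  0.0531  0.0004] r [ 0.0023  0.     -0.0002] F [-1.5  3.2  3.1] w 0.0191
```

Carriage travel matches the crank angle (63 mm at 569°). I'll continue winding.

>>> move_arm(
  series=[
    {"dx": 0.0171,"dy": 0.0158,"dz": 0,"rx": 0,"ry": 0,"rz": 0},
    {"dx": 0.0241,"dy": 0.038,"dz": 0,"rx": 0,"ry": 0,"rz": 0},
    {"dx": 0.019,"dy": 0.0607,"dz": 0,"rx": 0,"ry": 0,"rz": 0},
    {"dx": 0.0033,"dy": 0.0779,"dz": 0,"rx": 0,"ry": 0,"rz": 0},
    {"dx": -0.019,"dy": 0.0848,"dz": 0,"rx": 0,"ry": 0,"rz": 0},
  ],
)

```text
time_s: 44.48
ee_pos: [0.5316, 0.0527, 0.107]
eef_rot: [-0.0, 0.722, 0.692, -0.0]
force: [-24.4, 1.6, 17.4]
width: 0.0196
grip_force: 30.1
```

>>> move_arm(
  series=[
    {"dx": -0.0227,"dy": -0.0051,"dz": 0,"rx": 0,"ry": 0,"rz": 0},
    {"dx": -0.0399,"dy": -0.0208,"dz": 0,"rx": 0,"ry": 0,"rz": 0},
    {"dx": -0.0468,"dy": -0.0431,"dz": 0,"rx": 0,"ry": 0,"rz": 0},
    {"dx": -0.0418,"dy": -0.0658,"dz": 0,"rx": 0,"ry": 0,"rz": 0},
    {"dx": -0.026,"dy": -0.083,"dz": 0,"rx": 0,"ry": 0,"rz": 0},
  ],
)

```text
time_s: 45.1
ee_pos: [0.4469, 0.0301, 0.1073]
eef_rot: [0.001, 0.722, 0.692, 0.0]
force: [21.2, 10.8, -3.1]
width: 0.0196
grip_force: 30.0
```

>>> move_arm(
  series=[
    {"dx": 0.0222,"dy": -0.007,"dz": 0,"rx": 0,"ry": 0,"rz": 0},
    {"dx": 0.045,"dy": -0.0019,"dz": 0,"rx": 0,"ry": 0,"rz": 0},
    {"dx": 0.0621,"dy": 0.0139,"dz": 0,"rx": 0,"ry": 0,"rz": 0},
    {"dx": 0.0691,"dy": 0.0361,"dz": 0,"rx": 0,"ry": 0,"rz": 0},
    {"dx": 0.064,"dy": 0.0588,"dz": 0,"rx": 0,"ry": 0,"rz": 0},
  ],
)

```text
time_s: 45.72
ee_pos: [0.5093, 0.0927, 0.1072]
eef_rot: [-0.0, 0.721, 0.692, 0.0]
force: [-10.2, -13.5, 12.5]
width: 0.0198
grip_force: 30.0
```

>>> move_arm(
  series=[
    {"dx": -0.0158,"dy": 0.0171,"dz": 0,"rx": 0,"ry": 0,"rz": 0},
    {"dx": -0.038,"dy": 0.0241,"dz": 0,"rx": 0,"ry": 0,"rz": 0},
    {"dx": -0.0607,"dy": 0.019,"dz": 0,"rx": 0,"ry": 0,"rz": 0},
    {"dx": -0.0779,"dy": 0.0033,"dz": 0,"rx": 0,"ry": 0,"rz": 0},
    {"dx": -0.0848,"dy": -0.019,"dz": 0,"rx": 0,"ry": 0,"rz": 0},
  ],
)

```text
time_s: 46.35
ee_pos: [0.4859, 0.0077, 0.1072]
eef_rot: [-0.0, 0.722, 0.692, 0.001]
force: [2.0, 24.7, 9.2]
width: 0.0193
grip_force: 30.0
```

```bash
python3 -c "
from h import *
from circ import *
s=snap('scene'); scan(s); go([.5,.05,.107])
a=np.radians(-1170); run((.4860,.0535),(.4860+.045*np.cos(a),.0535+.045*np.sin(a)),[-1185,-1200,-1215,-1230,-1240,-1245,-1250,-1255,-1260,-1265])"
```

```text
nestwhite [223. 249.] 353 rect [ 0.607  -0.146   0.0414  0.0411] 15.9 z [0.068  0.0721 0.0744]
nestwhite [253. 255.] 366 rect [ 0.6084 -0.0902  0.0421  0.0406] 27.9 z [0.0688 0.0721 0.0743]
nestwhite [281. 260.] 314 rect [ 0.6122 -0.0379  0.0416  0.0306] 12.6 z [0.0685 0.0721 0.0744]
green [527. 299.] 439 rect [0.5917 0.4006 0.0414 0.0406] 78.8 z [0.039  0.0451 0.0475]
tubetop [414.  91.] 239 rect [0.0852 0.1598 0.1527 0.0154] 84.2 z [0.093  0.0988 0.1054]
tubetop [407. 266.] 90 rect [0.6052 0.1839 0.0312 0.0113] 68.0 z [0.0933 0.099  0.1048]
t 46.4 pos [0.484  0.0081 0.1072] d [0.0425 0.0142 0.0004] r [ 0.0001 -0.0026 -0.0009] F [2.1 7.  6.6] w 0.0192
[-1185, -1200, -1215, -1230, -1240] (0.0010 -0.0117) (0.0051 -0.0227) (0.0118 -0.0323) (0.0208 -0.0399) (0.0278 -0.0435)
[-1245, -1250, -1255, -1260, -1265] (0.0037 -0.0013) (0.0075 -0.0023) (0.0114 -0.0030) (0.0153 -0.0034) (0.0192 -0.0033)
```

>>> move_arm(
  series=[
    {"dx": 0.001,"dy": -0.0117,"dz": 0,"rx": 0,"ry": 0,"rz": 0},
    {"dx": 0.0051,"dy": -0.0227,"dz": 0,"rx": 0,"ry": 0,"rz": 0},
    {"dx": 0.0118,"dy": -0.0323,"dz": 0,"rx": 0,"ry": 0,"rz": 0},
    {"dx": 0.0208,"dy": -0.0399,"dz": 0,"rx": 0,"ry": 0,"rz": 0},
    {"dx": 0.0278,"dy": -0.0435,"dz": 0,"rx": 0,"ry": 0,"rz": 0},
  ],
)

```text
time_s: 47.02
ee_pos: [0.4436, 0.0381, 0.1072]
eef_rot: [0.001, 0.722, 0.692, 0.0]
force: [4.7, 0.9, 5.3]
width: 0.0192
grip_force: 30.0
```

>>> move_arm(
  series=[
    {"dx": 0.0037,"dy": -0.0013,"dz": 0,"rx": 0,"ry": 0,"rz": 0},
    {"dx": 0.0075,"dy": -0.0023,"dz": 0,"rx": 0,"ry": 0,"rz": 0},
    {"dx": 0.0075,"dy": -0.0023,"dz": 0,"rx": 0,"ry": 0,"rz": 0},
  ],
)

```text
time_s: 47.4
ee_pos: [0.4417, 0.0457, 0.1072]
eef_rot: [0.0, 0.722, 0.692, 0.0]
force: [1.4, 0.8, 7.7]
width: 0.0193
grip_force: 30.0
```

>>> move_arm(
  series=[
    {"dx": 0.002,"dy": -0.0003,"dz": 0,"rx": 0,"ry": 0,"rz": 0},
    {"dx": 0.0039,"dy": -0.0006,"dz": 0,"rx": 0,"ry": 0,"rz": 0},
    {"dx": 0.0039,"dy": -0.0006,"dz": 0,"rx": 0,"ry": 0,"rz": 0},
    {"dx": 0.0039,"dy": -0.0006,"dz": 0,"rx": 0,"ry": 0,"rz": 0},
  ],
)

```text
time_s: 47.9
ee_pos: [0.4413, 0.0494, 0.1072]
eef_rot: [0.0, 0.722, 0.692, -0.0]
force: [0.5, 0.7, 9.5]
width: 0.0196
grip_force: 30.0
```

>>> move_arm(
  series=[
    {"dx": 0.002,"dy": -0.0002,"dz": 0,"rx": 0,"ry": 0,"rz": 0},
    {"dx": 0.0039,"dy": -0.0003,"dz": 0,"rx": 0,"ry": 0,"rz": 0},
    {"dx": 0.0039,"dy": -0.0003,"dz": 0,"rx": 0,"ry": 0,"rz": 0},
  ],
)

```text
time_s: 48.28
ee_pos: [0.4411, 0.0533, 0.1072]
eef_rot: [0.0, 0.722, 0.692, -0.0]
force: [-0.8, -0.2, 9.1]
width: 0.0193
grip_force: 30.0
```

>>> move_arm(
  series=[
    {"dx": 0.002,"dy": 0,"dz": 0,"rx": 0,"ry": 0,"rz": 0},
    {"dx": 0.0039,"dy": 0.0001,"dz": 0,"rx": 0,"ry": 0,"rz": 0},
    {"dx": 0.0039,"dy": 0.0001,"dz": 0,"rx": 0,"ry": 0,"rz": 0},
  ],
)

```text
time_s: 48.65
ee_pos: [0.4413, 0.0572, 0.1072]
eef_rot: [0.0, 0.722, 0.692, -0.0]
force: [-0.9, 0.0, 8.7]
width: 0.0197
grip_force: 30.0
```

>>> move_arm(
  series=[
    {"dx": 0.002,"dy": 0.0002,"dz": 0,"rx": 0,"ry": 0,"rz": 0},
    {"dx": 0.0039,"dy": 0.0004,"dz": 0,"rx": 0,"ry": 0,"rz": 0},
    {"dx": 0.0039,"dy": 0.0004,"dz": 0,"rx": 0,"ry": 0,"rz": 0},
  ],
)

```text
time_s: 49.02
ee_pos: [0.4418, 0.0607, 0.1072]
eef_rot: [0.0, 0.722, 0.692, -0.001]
force: [-3.2, -3.9, 10.0]
width: 0.0195
grip_force: 30.0
```

```bash
python3 -c "
from h import *
s=snap('scene'); scan(s); go([.5,.05,.107])
cv2.imwrite('pics/sc8.png',cv2.resize(s['img'][190:340,180:460],None,fx=2.8,fy=2.8,interpolation=cv2.INTER_CUBIC))"
```

```text
nestwhite [229. 250.] 351 rect [ 0.6072 -0.1353  0.0407  0.0408] 19.8 z [0.0689 0.0721 0.0742]
nestwhite [259. 256.] 364 rect [ 0.6097 -0.0793  0.0417  0.0403] 48.7 z [0.0689 0.0722 0.0743]
nestwhite [284. 261.] 202 rect [ 0.6136 -0.032   0.0415  0.0198] 12.6 z [0.0689 0.072  0.0742]
green [527. 299.] 438 rect [0.5911 0.4008 0.041  0.0423] 56.9 z [0.0392 0.045  0.0474]
tubetop [427.  87.] 161 rect [0.0651 0.1918 0.0108 0.107 ] 4.4 z [0.0934 0.099  0.1055]
tubetop [407. 266.] 90 rect [0.6044 0.1835 0.0294 0.0063] 80.5 z [0.093  0.0992 0.105 ]
t 49.08 pos [0.4418 0.0607 0.1072] d [-0.0082  0.0586  0.0002] r [-0.0002  0.0014 -0.0002] F [-3.  -3.3  9.8] w 0.0194
```

View pics/sc8.png

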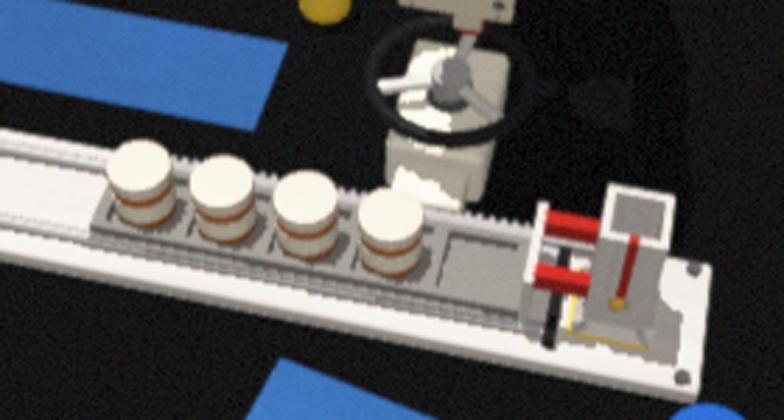

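The picture shows the red fork prongs against the tube at (590,225) and (590,283), with the button out at (618,303). The resistance has just begun to rise. I'll release and retreat.

>>> move_arm(
  series=[
    {"dx": 0,"dy": 0,"dz": 0,"rx": 0,"ry": 0,"rz": 0},
    {"dx": 0,"dy": 0,"dz": 0,"rx": 0,"ry": 0,"rz": 0},
    {"dx": 0,"dy": 0,"dz": 0,"rx": 0,"ry": 0,"rz": 0},
  ],
  hand=0.036,
)

```text
time_s: 49.45
ee_pos: [0.4416, 0.0612, 0.1065]
eef_rot: [-0.0, 0.722, 0.692, -0.0]
force: [-0.5, 0.2, 0.3]
width: 0.036
grip_force: 0.0
```

>>> move_arm(
  series=[
    {"dx": 0,"dy": 0,"dz": -0.02,"rx": 0,"ry": 0,"rz": 0},
    {"dx": 0,"dy": 0,"dz": -0.06,"rx": 0,"ry": 0,"rz": 0},
    {"dx": 0,"dy": 0,"dz": -0.11,"rx": 0,"ry": 0,"rz": 0},
    {"dx": 0,"dy": -0.03,"dz": -0.13,"rx": 0,"ry": 0,"rz": 0},
    {"dx": 0,"dy": -0.03,"dz": -0.13,"rx": 0,"ry": 0,"rz": 0},
  ],
)

```text
time_s: 50.08
ee_pos: [0.4115, 0.0626, 0.2401]
eef_rot: [0.001, 0.722, 0.692, 0.002]
force: [-0.6, -0.5, -0.5]
width: 0.0361
grip_force: 0.0
```

```bash
python3 -c "
from h import *
s=snap('scene'); scan(s); go([.5,.05,.107])
print(find('scene',s,'crank'),find('scene',s,'pliers'),find('scene',s,'carton'),find('scene',s,'wash'))"
```

```text
nestwhite [229. 250.] 353 rect [ 0.6069 -0.1358  0.044   0.0399] 45.1 z [0.0686 0.0722 0.0745]
nestwhite [259. 256.] 366 rect [ 0.6087 -0.0794  0.0401  0.0413] 74.7 z [0.0686 0.0721 0.0742]
nestwhite [284. 261.] 206 rect [ 0.6134 -0.033   0.042   0.0216] 12.7 z [0.0684 0.0722 0.0741]
green [527. 299.] 438 rect [0.5915 0.4006 0.0407 0.0419] 60.8 z [0.0393 0.0451 0.0476]
tubetop [416.  86.] 245 rect [0.0631 0.1661 0.0201 0.1597] 1.3 z [0.0928 0.0991 0.1054]
tubetop [407. 266.] 88 rect [0.605  0.1831 0.0298 0.0053] 82.3 z [0.0928 0.0999 0.1049]
t 50.12 pos [0.4119 0.0626 0.2385] d [-0.0089  0.0882  0.1317] r [ 0.0029 -0.0004  0.0001] F [ 0.4  0.2 -0.7] w 0.0362
[(0.63, [0.4415, 0.0544, 0.0946])] [(0.71, [0.7309, -0.2678, 0.003])] [(0.63, [0.7549, 0.0304, 0.0022])] [(0.88, [0.7359, 0.2351, -0.0017])]
```

The carriage stays at about 0.140–0.141, and the jars, tube and bystanders are all in place, so I'm handing the job in.

```bash
python3 -c "
from h import *
print(workorder.finish_job())"
```

```text
the job is handed in; nothing more can be done
None
```

The job is handed in: four new jars are in nests 0–3, the finished jar is on the green pad (knocked about 28 mm mid-run but still inside), the tube is locked, the carriage is against it at about 0.140 m, and the pliers, carton and bottle are where they were; the hand-in call gave no verdict.

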